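Trim a centrifuge insert pair on the two-pan balance

TASK

Get this centrifuge pair ready for the rotor: take the tube insert with the blue caps out of its stand and set it down fully home in the empty carrier on the balance's right pan, opposite its blue-capped partner. Then set trimming weights from the tray upright on the bare front part of the right pan, straight on the pan, until the beam levels with the pointer at rest inside the green band; weights you do not need stay in the tray. Set everything down, do not drop it, and leave the other inserts and the things around alone.

Things in the scene. Friction and masses are not known exactly. Their poses are not given: they have to be found in the camera images.
- ins_blue_mid (a point): Centre (28 mm above the underside) of the loose tube insert with six blue caps: white block 62 mm long (its x), 40 mm wide (y), 56 mm high (z), 300 g; caps 6 mm higher, for looks only. In its slot it can be held only by its ends (62 mm), in the carrier only by its long sides (40 mm): set it down on the bare bench in front of the right pan in between and take it again.
- ins_red_mid (a point): Centre of the insert with red caps, same block as the blue one; stays in the stand.
- ins_yellow_mid (a point): Centre of the insert with yellow caps, same block; stays in the stand.
- stand: Fixed insert stand; origin under its centre on the bench, x along the slots. Base plate 86 x 164 mm, 8 mm thick (inserts stand on it); three slots 52 mm apart along y between 4 mm dividers up to 66 mm above the bench, 4 mm from the inserts' long sides; slots open at both ends but for lips at x = +-37 mm up to 12 mm above the bench. One insert in each, in any order.
- balance: Two-pan balance, fixed, its pans stay level; origin under its centre on the bench, y along the beam to the left pan, x to the back. Base 150 x 360 mm. Pans at y = +-110 mm: plates 150 (x) by 130 mm, top 94 mm above the bench when level. A carrier is fixed on each pan's rear half; the left one holds the blue-capped partner, fixed there. Scale plate in the middle, 194 mm high.
- beam (a joint): Beam angle, rad: 0 level, positive when the left pan is low (left heavier), stops at +-0.16, starts at +0.16. At rest 0.002 rad per gram of difference up to 80 g, then on the stop; settles in about 1.2 s. Green band: -0.028 to +0.028 (14 g either way). With the blue insert in place the left is still 30 to 130 g heavier; where on the pan a load stands makes no difference.
- pointer_tip (a point): Tip of the red pointer, 125 mm above the beam's pivot, shown on both faces of the scale plate; it leans to the heavy (low) side. z runs along the pointer.
- carrier_floor (a point): Middle of the floor of the empty carrier, 6 mm above the right pan's top; moves up and down with the pan (18 mm either way), stays level. End walls 66 mm high at y = +-35 mm (70 mm clear), lips 4 mm high at x = +-24 mm (48 mm clear) along the open long sides. The insert stands in it with its 62 mm length along this y, either way round.
- pan_front (a point): Point on the top of the right pan, in the middle of its bare front part; moves with the pan. The bare part reaches 37 mm to the front and 40 mm to the back (-x, +x) of it and 65 mm to each side (y): room for the weights side by side.
- tray: Fixed black weight tray, 54 x 154 mm, 14 mm high, floor 4 mm thick; origin under its centre on the bench. Three pockets in a row along y, about 50 mm apart; one weight in each, in any order.
- w80_mid (a point): Centre (23 mm above the underside) of the 80 g trimming weight: upright steel cylinder 32 mm across, 26 mm high, with a red band and stem top, topped by a finger stem 14 mm across and 20 mm high (total 46 mm); z is its axis. Starts upright in a pocket of the tray; pick it up by the stem.
- w40_mid (a point): Centre (20 mm above the underside) of the 40 g trimming weight: upright steel cylinder 26 mm across, 20 mm high, with a green band and stem top, topped by a finger stem 14 mm across and 20 mm high (total 40 mm); z is its axis. Starts upright in a pocket of the tray; pick it up by the stem.
- w20_mid (a point): Centre (17 mm above the underside) of the 20 g trimming weight: upright steel cylinder 22 mm across, 14 mm high, with a yellow band and stem top, topped by a finger stem 14 mm across and 20 mm high (total 34 mm); z is its axis. Starts upright in a pocket of the tray; pick it up by the stem.
- sanitiser: Yellowish pump bottle, 70 mm across, 200 mm high, origin at its underside; bystander.
- specimen_jar: Small jar with an orange cap, 56 mm across, 62 mm high; bystander.
- tape_roll: Roll of tape lying flat, 64 mm across; bystander.
- dish: Steel dish, 120 mm across; bystander.

How it is judged (in metres and radians):
On the way:
1. the blue-capped insert stands home in the right carrier and has been let go (z of ins_blue_mid in the frame of carrier_floor between 0.024 and 0.032 m and x of ins_blue_mid in the frame of carrier_floor between -0.007 and 0.007 m and y of ins_blue_mid in the frame of carrier_floor between -0.007 and 0.007 m and angle between the x axis of ins_blue_mid and the y axis of carrier_floor, either way round below 0.15 rad and angle between ins_blue_mid's own z axis and vertical below 0.08 rad and contact force between the fingers and ins_blue below 0.05 N), for 0.2 s.
At the end, for the whole second after the job is handed in: The blue-capped insert stands upright on the floor of the right carrier (within 7 mm of its middle, 4 mm of the floor), the beam is at rest within 0.028 rad of level (pointer inside the green band), and every weight stands upright either on the bare front part of the right pan or in the tray (z of ins_blue_mid in the frame of carrier_floor between 0.024 and 0.032 m and x of ins_blue_mid in the frame of carrier_floor between -0.007 and 0.007 m and y of ins_blue_mid in the frame of carrier_floor between -0.007 and 0.007 m and angle between the x axis of ins_blue_mid and the y axis of carrier_floor, either way round below 0.15 rad and angle between ins_blue_mid's own z axis and vertical below 0.08 rad and value of joint beam between -0.028 and 0.028 rad and velocity of joint beam between -0.03 and 0.03 rad/s and ((z of w80_mid in the frame of pan_front between 0.019 and 0.027 m and x of w80_mid in the frame of pan_front between -0.04 and 0.04 m and y of w80_mid in the frame of pan_front between -0.068 and 0.068 m and angle between w80_mid's own z axis and vertical below 0.12 rad) or (height (world z) of w80_mid between 0.023 and 0.031 m and x of w80_mid in the frame of tray between -0.023 and 0.023 m and y of w80_mid in the frame of tray between -0.073 and 0.073 m and angle between w80_mid's own z axis and vertical below 0.12 rad)) and ((z of w40_mid in the frame of pan_front between 0.016 and 0.024 m and x of w40_mid in the frame of pan_front between -0.04 and 0.04 m and y of w40_mid in the frame of pan_front between -0.068 and 0.068 m and angle between w40_mid's own z axis and vertical below 0.12 rad) or (height (world z) of w40_mid between 0.02 and 0.028 m and x of w40_mid in the frame of tray between -0.023 and 0.023 m and y of w40_mid in the frame of tray between -0.073 and 0.073 m and angle between w40_mid's own z axis and vertical below 0.12 rad)) and ((z of w20_mid in the frame of pan_front between 0.013 and 0.021 m and x of w20_mid in the frame of pan_front between -0.04 and 0.04 m and y of w20_mid in the frame of pan_front between -0.068 and 0.068 m and angle between w20_mid's own z axis and vertical below 0.12 rad) or (height (world z) of w20_mid between 0.017 and 0.025 m and x of w20_mid in the frame of tray between -0.023 and 0.023 m and y of w20_mid in the frame of tray between -0.073 and 0.073 m and angle between w20_mid's own z axis and vertical below 0.12 rad))); the robot touches nothing.
It fails at once if the insert is let go above the carrier floor and drops into it (horizontal distance between ins_blue_mid and carrier_floor below 0.025 m and z of ins_blue_mid in the frame of carrier_floor between 0.038 and 0.12 m and contact force between the fingers and ins_blue below 0.05 N).
It fails at once if a weight is let go more than 10 mm above the pan and drops onto it ((horizontal distance between w80_mid and pan_front below 0.065 m and z of w80_mid in the frame of pan_front between 0.033 and 0.12 m and contact force between the fingers and w80 below 0.05 N) or (horizontal distance between w40_mid and pan_front below 0.065 m and z of w40_mid in the frame of pan_front between 0.03 and 0.12 m and contact force between the fingers and w40 below 0.05 N) or (horizontal distance between w20_mid and pan_front below 0.065 m and z of w20_mid in the frame of pan_front between 0.027 and 0.12 m and contact force between the fingers and w20 below 0.05 N)).
It fails at once if another insert is pulled out or shoved in the stand (moved more than 12 mm) (distance of any of ins_red_mid, ins_yellow_mid from where it was at the start of the episode above 0.012 m).
It fails at once if the pump bottle, jar, tape roll or dish is pushed about (moved more than 30 mm) (distance of any of sanitiser, specimen_jar, tape_roll, dish from where it was at the start of the episode above 0.03 m).
It also fails if it takes over 72 s, if anything falls off the work surface, if the arm or the gripper's body presses on something with over 40 N, if the wrist force passes 120 N, or if a joint passes its speed limit or range.

ROBOT

A 7-joint arm with a two-finger parallel gripper is mounted at the origin on the work surface. World frame = base frame: x ahead of the robot, y to its left, z up, the work surface at z = 0. Lengths are in mm, angles in rad, forces in N, time in s.
With the tool pointing down it reaches from about 400 to 875 mm from the base axis. Payload 4.4 kg.
Tool frame: the origin (TCP) lies at the very end of the fingers, on their centre line; the grasp point (between the pads) lies 19 mm behind it; y points along the fingers, z is the direction in which the jaws open and shut, and the axes are right-handed (so a half turn about y gives the same grasp; the last joint's range is limited). The gripper opens to 85 mm and grips with 20 to 120 N. Pads are 22 mm wide; open, the fingers measure 114 mm over their backs; the gripper's body (76 mm by 85 mm) begins 54 mm behind the grasp point. The pads swing forward as they close: fully open they stand 13 mm farther back than shut.
Start: joints at [1.154, 0.628, 0.038, 1.517, -0.027, 0.996, -0.02], TCP at [223.4, -610.418, 231.313] pointing down, gripper open.
Joint ranges: [-3.06, 3.06], [-0.37, 2.12], [-1.25, 1.32], [0.18, 2.47], [-1.1, 4.24], [0.23, 1.98], [-2.94, 2.94]. Speed limits (rad/s): [2.57, 2.57, 3.14, 3.14, 3.14, 3.14, 3.14].

INTERFACE

Orientations are given as [roll, pitch, yaw] about the fixed x, y, z axes, in that order (R = Rz(yaw) Ry(pitch) Rx(roll)).
In Python, from cell import ctrl, imaging, finish_job gives the robot as it stands.
- The arm moves only by the shell command python3 -m inch 'ROWS'. ROWS is JSON, one flat list of numbers, 7 for each row, row after row: the opening, from 0 (shut) to 1 (fully open), then the shift along the tool's x, y, z in cm, then the turn, a rotation vector about the tool's x, y, z in degrees. A call has 1 to 12 rows; each row is the pose to reach, as a shift and turn from the pose commanded when the call began, along the tool's axes at that moment; what a row does not reach only later rows make up. A row lasts 1/10 s, in which the tool goes at most 50 mm and 8.59 degrees, less where a joint would pass 70% of its speed; a pose out of reach is approached as far as the arm can. A call with a gripper value outside its range is refused whole. The fingers move at their own pace and stop on an object; the grip force is fixed at half the most. Time passes only in rows, so rows that repeat a pose let the fingers close. It gives the time, the measured TCP pose, the force and the opening at its end, in the units of the state.
- ctrl.read_state(): the state, without advancing time (a new reading comes with each control period).
- imaging.get_image(name): name is "side" or "top"; returns a dict with "img" (480x640x3 uint8, red, green, blue), "fx", "fy", "cx", "cy" (pixels), "R" (3x3) and "t" (3): a world point X has camera coordinates R X + t. Camera axes: x right, y down, z forward; pixel columns grow to the right and rows downward; lengths in mm; the calibration is good to about 2 mm. A picture is of the moment at which its call begins. There is no depth.
- finish_job(): hands the job in, once; it reports no verdict.
The state is a dict: "clock": time; "qpos": joint angles; "qd": joint speeds; "tau": joint torques, N m; "eef_pos": TCP position; "tool_rot": TCP orientation; "force": force on the tool from outside, world axes, zero at the start; "torque": the same for the moment, N m; "width": finger opening in mm.
Only numpy, scipy, OpenCV 4.12 (cv2) and the standard library are available. Lean on these libraries where they do the work, as an engineer would, in place of code of your own. Each camera call takes 0.05 s, during which the arm holds its last target.

## Working session

There is one attempt and no reset: what is moved stays moved. The work goes in short steps, Python scripts to look and compute and a shell command to move; the robot and the scene stay as the last step left them, time stands still between calls to the robot, and variables do not carry over. Pictures are saved under pics/ and viewed, and the job is handed in when it is done.

```bash
ls; mkdir -p pics
python3 - <<'E'
from cell import ctrl, imaging
import cv2
s=ctrl.read_state();print(s)
for n in("side","top"):
    d=imaging.get_image(n);cv2.imwrite(f"pics/{n}0.png",d["img"][:,:,::-1]);print(n,d["fx"],d["fy"],d["cx"],d["cy"],d["R"],d["t"])
E
```

```text
pics
{'clock': 0.0, 'qpos': array([ 1.15421576,  0.6293881 ,  0.03844203,  1.51838424, -0.02699539,
        0.99627814, -0.02000493]), 'qd': array([-8.02510735e-04,  2.75723630e-04,  1.80148130e-04,  4.14633196e-04,
        4.69934422e-04,  2.45102724e-04, -3.89122776e-05]), 'tau': array([-1.44388039e-03, -5.63405585e+01,  1.22609507e+00, -1.93451393e+01,
        1.11479365e-02,  1.04297628e-02,  1.14414600e-06]), 'eef_pos': array([ 223.16831351, -609.81554544,  230.35669682]), 'tool_rot': array([-1.57273580e+00, -3.19843036e-05, -2.79081491e+00]), 'force': array([ 0.24323228, -0.14285519, -0.31175037]), 'torque': array([-0.00977284,  0.00595538, -0.04941894]), 'width': 85.38577737459862}
side 594.9818400386075 594.9818400386075 313.96411242105864 244.93053951457304 [[-0.78394498 -0.62082592  0.00233264]
 [-0.34008066  0.42628574 -0.83822766]
 [ 0.51939909 -0.65791766 -0.54531545]] [ 449.12120869  268.47536971 1048.83644312]
top 562.637967230673 562.637967230673 324.876775880552 250.75392717697193 [[ 0.0113871  -0.99989527 -0.00893231]
 [-0.98796684 -0.0098724  -0.15435042]
 [ 0.15424607  0.01058243 -0.98797579]] [  27.52990357  577.84665408 1426.62202499]
```

View pics/side0.png

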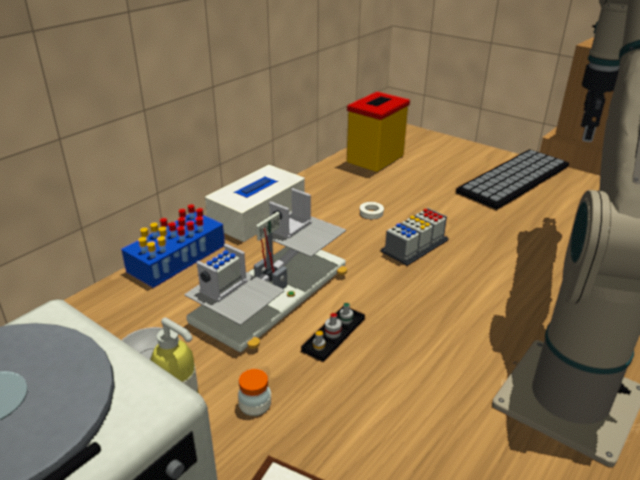

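View pics/top0.png

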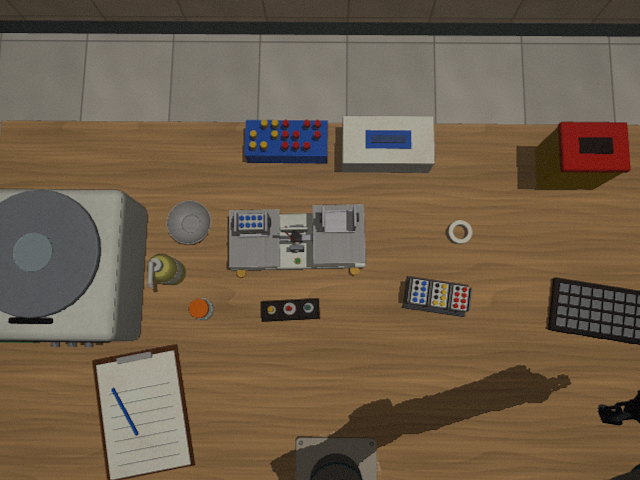

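```bash
cat > h.py <<'E'
import numpy as np, cv2
from cell import ctrl, imaging
from scipy.spatial.transform import Rotation as Ro
def cam(n): return imaging.get_image(n)
def ray(d,u,v):
    R=np.array(d["R"]);t=np.array(d["t"]);c=-R.T@t
    r=R.T@np.array([(u-d["cx"])/d["fx"],(v-d["cy"])/d["fy"],1.]);return c,r
def atz(d,u,v,z):
    c,r=ray(d,u,v);return c+r*(z-c[2])/r[2]
def proj(d,X):
    p=np.array(d["R"])@np.array(X,float)+np.array(d["t"]);return d["fx"]*p[0]/p[2]+d["cx"],d["fy"]*p[1]/p[2]+d["cy"]
def crop(d,x0,y0,x1,y1,k,fn):
    im=cv2.resize(d["img"][y0:y1,x0:x1,::-1],None,fx=k,fy=k,interpolation=cv2.INTER_CUBIC)
    for x in range((x0//10+1)*10,x1,10):
        cv2.line(im,((x-x0)*k,0),((x-x0)*k,5 if x%50 else 14),(0,255,255),1)
        if x%20==0: cv2.putText(im,str(x),((x-x0)*k-10,24),0,.4,(0,255,255),1)
    for y in range((y0//10+1)*10,y1,10):
        cv2.line(im,(0,(y-y0)*k),(6,(y-y0)*k),(0,255,255),1); cv2.putText(im,str(y),(8,(y-y0)*k+4),0,.4,(0,255,255),1)
    cv2.imwrite(fn,im)
def fk():
    s=ctrl.read_state();return s["eef_pos"],Ro.from_euler('xyz',s["tool_rot"]).as_matrix()
E
python3 - <<'E'
from h import *
import pickle
D={n:cam(n) for n in("top","side")};pickle.dump(D,open("d0.pkl","wb"))
crop(D["top"],220,190,380,290,5,"pics/t1.png")
crop(D["top"],250,260,480,330,3,"pics/t2.png")
crop(D["top"],395,265,475,325,8,"pics/t3.png")
crop(D["top"],255,290,325,330,10,"pics/t4.png")
crop(D["side"],180,180,350,360,3,"pics/s1.png")
crop(D["side"],375,200,455,270,8,"pics/s2.png")
E
```

```text
(no output)
```

View pics/t1.png

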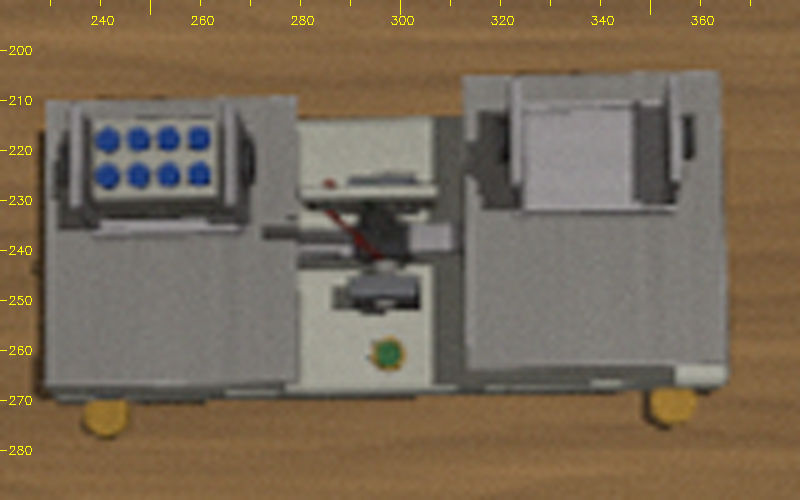

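View pics/t3.png

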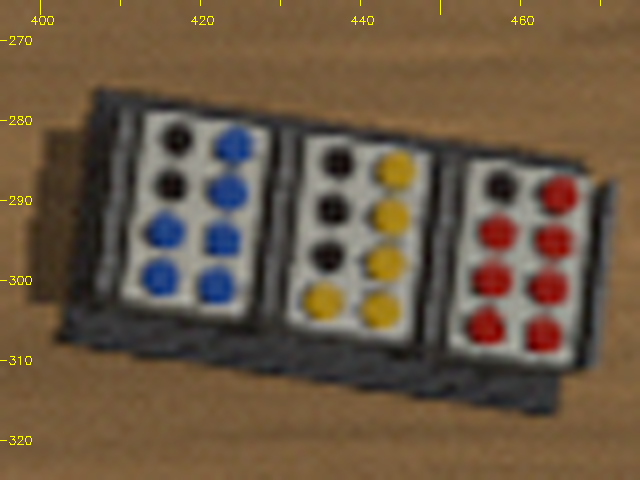

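View pics/t4.png

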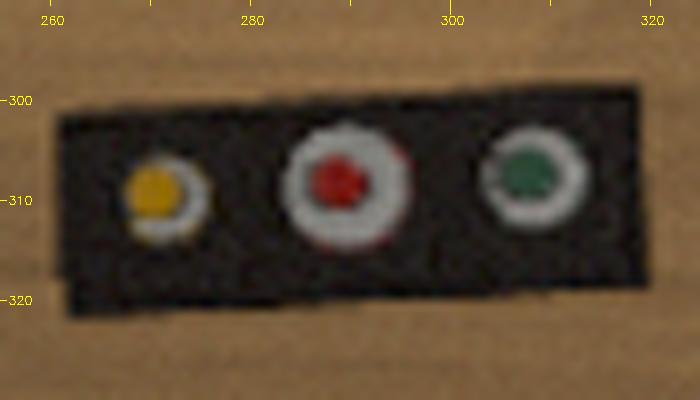

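View pics/s1.png

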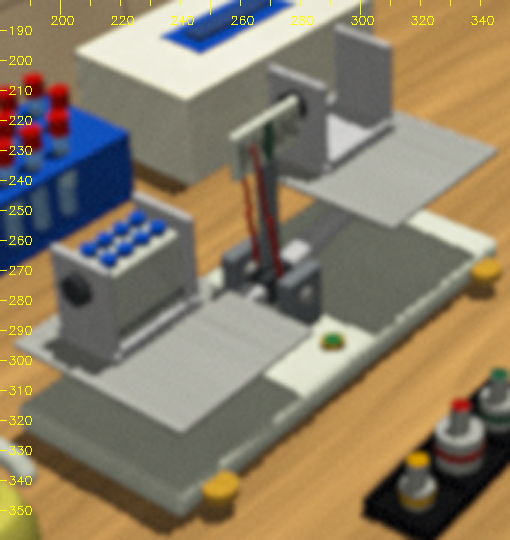

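View pics/s2.png

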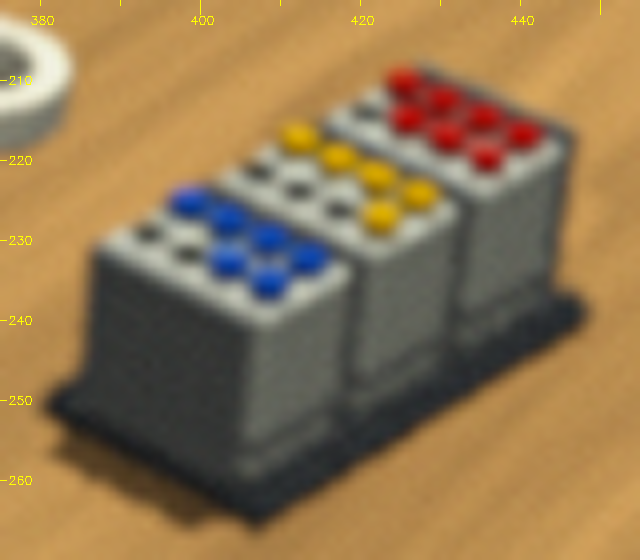

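Run:
```python
from h import *
import pickle
D=pickle.load(open("d0.pkl","rb"));T=D["top"];S=D["side"]
def c2(d,x0,y0,k,P,z):
    return np.array([atz(d,x0+(x+.5)/k-.5,y0+(y+.5)/k-.5,z)[:2] for x,y in P])
np.set_printoptions(precision=1,suppress=True)
def rep(n,Q):
    print(n,Q.tolist() if 0 else Q, 'c',Q.mean(0),'sides',np.linalg.norm(np.roll(Q,-1,0)-Q,axis=1),'ang',[np.degrees(np.arctan2(*(np.roll(Q,-1,0)-Q)[i][::-1])).round(1) for i in range(len(Q))])
rep('blue ins top',c2(T,395,265,8,[(145,110),(270,125),(248,320),(122,302)],64))
rep('blue ins side',c2(S,375,200,8,[(188,195),(350,262),(265,322),(97,240)],64))
rep('red ins top',c2(T,395,265,8,[(467,158),(592,170),(572,368),(447,352)],64))
rep('yel ins top',c2(T,395,265,8,[(308,135),(433,148),(412,342),(285,327)],64))
rep('pan R top',c2(T,220,190,5,[(462,75),(718,72),(727,364),(466,366)],112))
rep('pan L top',c2(T,220,190,5,[(46,98),(297,97),(298,384),(46,386)],76))
rep('panR side',c2(S,180,180,3,[(395,113),(497,152),(393,226),(282,182)],112))
rep('walls R top edge centers',c2(T,220,190,5,[(516,84),(516,206),(674,82),(674,206)],112+66))
for n,(x,y),h in(('y20',(154,193),38),('r80',(339,183),50),('g40',(528,174),44)):
    print(n,c2(T,255,290,10,[(x,y)],h))
for n,(x,y),h in(('y20',(417,461),38),('r80',(461,406),50),('g40',(500,375),44)):
    print(n,'side',c2(S,180,180,3,[(x,y)],h))
rep('tray',c2(T,255,290,10,[(57,115),(638,88),(648,288),(70,315)],14))
print(atz(T,295,310,0))
```

```text
blue ins top [[ 505.4 -191.9]
 [ 501.  -231.8]
 [ 438.8 -223.7]
 [ 444.1 -183.9]] c [ 472.4 -207.8] sides [40.1 62.7 40.2 61.9] ang [np.float64(-96.3), np.float64(172.7), np.float64(82.5), np.float64(-7.5)]
blue ins side [[ 495.9 -225.9]
 [ 438.9 -222.9]
 [ 441.5 -179.2]
 [ 503.3 -187.2]] c [ 469.9 -203.8] sides [57.1 43.7 62.3 39.4] ang [np.float64(177.0), np.float64(86.6), np.float64(-7.4), np.float64(-100.8)]
red ins top [[ 491.1 -294.3]
 [ 487.7 -334. ]
 [ 424.8 -325.9]
 [ 429.4 -286.5]] c [ 458.3 -310.2] sides [39.8 63.5 39.7 62.2] ang [np.float64(-94.9), np.float64(172.7), np.float64(83.3), np.float64(-7.2)]
yel ins top [[ 498.  -243.8]
 [ 494.2 -283.6]
 [ 432.4 -275.5]
 [ 436.7 -235.4]] c [ 465.3 -259.6] sides [39.9 62.3 40.3 61.8] ang [np.float64(-95.4), np.float64(172.6), np.float64(83.9), np.float64(-7.8)]
pan R top [[684.8  66.9]
 [687.6 -62.5]
 [538.8 -67.1]
 [536.4  62.7]] c [611.9   0. ] sides [129.4 148.9 129.8 148.4] ang [np.float64(-88.8), np.float64(-178.2), np.float64(91.0), np.float64(1.6)]
pan L top [[679.3 283.8]
 [681.  153.5]
 [531.1 149.4]
 [528.8 278.1]] c [
[... 181 characters left out ...]
628.4  68.8]] c [579.8   3.8] sides [ 93.3 122.8  96.8 125.9] ang [np.float64(-178.5), np.float64(90.4), np.float64(3.3), np.float64(-91.1)]
walls R top edge centers [[664.7  38.5]
 [605.   37.8]
 [666.4 -37.5]
 [605.7 -37.7]] c [635.4   0.3] sides [59.7 97.2 60.7 96.4] ang [np.float64(-179.3), np.float64(-50.8), np.float64(-179.8), np.float64(52.2)]
y20 [[425.  174.2]]
r80 [[427.4 125.5]]
g40 [[430.6  77.2]]
y20 side [[422.2 176.1]]
r80 side [[424.3 127.1]]
g40 side [[427.4  79.1]]
tray [[446.4 202.9]
 [455.2  49.8]
 [402.8  46.5]
 [394.1 198. ]] c [424.6 124.3] sides [153.4  52.5 151.8  52.5] ang [np.float64(-86.7), np.float64(-176.4), np.float64(93.3), np.float64(5.4)]
[424.6 111.7   0. ]
```

Run:
```python
from h import *
import pickle
D=pickle.load(open("d0.pkl","rb"))
crop(D["top"],308,198,372,246,12,"pics/t5.png")
crop(D["side"],265,180,350,260,9,"pics/s5.png")
```

```text
(no output)
```

View pics/t5.png

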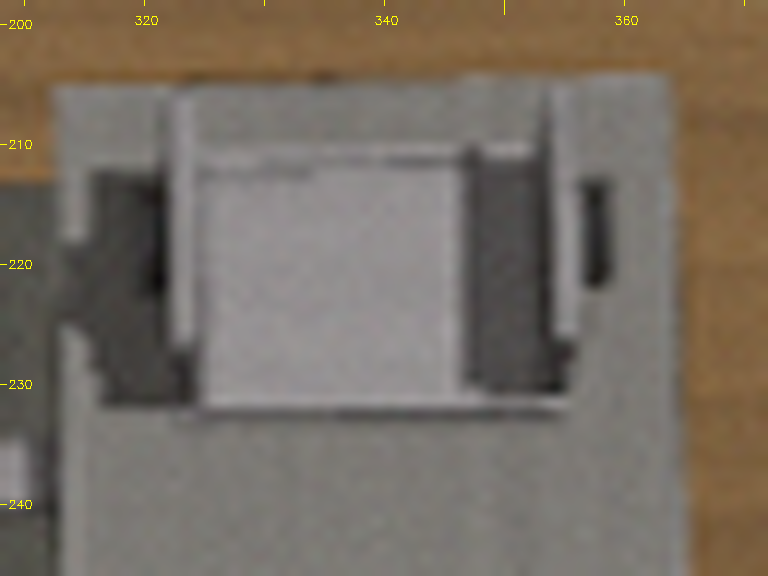

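View pics/s5.png

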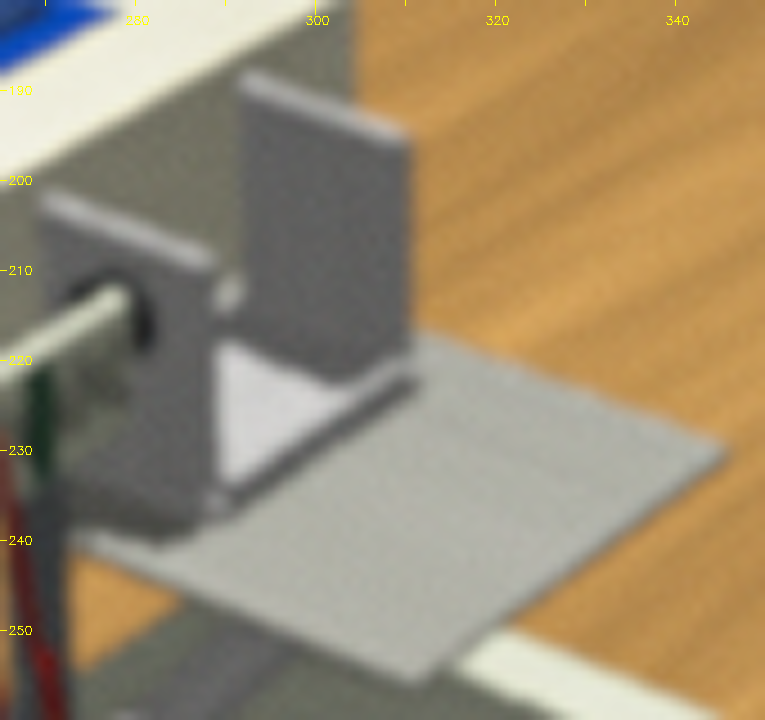

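Run:
```python
from h import *
import pickle
D=pickle.load(open("d0.pkl","rb"));T=D["top"];S=D["side"]
np.set_printoptions(precision=1,suppress=True)
f=lambda x,y,z:atz(T,308+(x+.5)/12-.5,198+(y+.5)/12-.5,z)
for n,p,z in [('front lip outer',(380,410),122),('front lip outer bottom',(380,418),112),('back lip outer',(380,143),122),('back lip inner',(380,160),122),('L wall top inner f',(195,345),178),('L wall outer f',(172,345),178),('L wall back',(185,90),178),('R wall inner',(555,340),178),('R wall outer',(577,340),178),('R wall back',(565,85),178),('floorL',(205,390),118),('panrear',(380,80),112),('panR f',(690,540),112),('panL f',(62,540),112)]:
    print(n,f(*p,z))
g=lambda x,y,z:atz(S,265+(x+.5)/9-.5,180+(y+.5)/9-.5,z)
for n,p,z in [('Lwall top outer front',(205,265),178),('Lwall inner front',(213,258),178),('Lback',(45,200),178),('Rwall front',(410,135),178),('lip front top L',(215,500),122),('lipR',(415,370),122),('panFR',(727,453),112),('panFL',(415,682),112)]:
    print('side',n,g(*p,z))
```

```text
front lip outer [613.8  -2.3 122. ]
front lip outer bottom [614.1  -2.4 112. ]
back lip outer [670.6  -1.8 122. ]
back lip inner [666.9  -1.9 122. ]
L wall top inner f [616.   35.6 178. ]
L wall outer f [615.9  40.1 178. ]
L wall back [668.1  38.2 178. ]
R wall inner [617.7 -36.2 178. ]
R wall outer [617.7 -40.6 178. ]
R wall back [669.8 -38.  178. ]
floorL [618.5  34.2 118. ]
panrear [686.5  -1.9 112. ]
panR f [588.8 -67.1 112. ]
panL f [587.5  63.7 112. ]
side Lwall top outer front [616.8  35.3 178. ]
side Lwall inner front [617.4  31.6 178. ]
side Lback [666.9  35.3 178. ]
side Rwall front [619.4 -44.4 178. ]
side lip front top L [606.9  45.2 122. ]
side lipR [607.5 -31.4 122. ]
side panFR [533.8 -61.1 112. ]
side panFL [531.   64.2 112. ]
```

```bash
cat >> h.py <<'E'
def go(x,y,z,yaw):
    p,R=fk(); Rt=Ro.from_euler('xyz',[-np.pi/2,0,np.radians(yaw)]).as_matrix()
    d=R.T@(np.array([x,y,z])-p)/10; rv=np.degrees(Ro.from_matrix(R.T@Rt).as_rotvec())
    print("tcp",p.round(1),"yaw",np.degrees(np.arctan2(R[1,0],R[0,0])).round(2),"shift cm",d.round(2),"turn",rv.round(1))
E
python3 -c "
from h import *
go(472,-207,150,-97.4)"
```

```text
tcp [ 223.3 -610.1  230.7] yaw -159.9 shift cm [-37.21   8.11 -29.29] turn [  0.1 -62.5  -0. ]
```

```bash
python3 -m inch '[1,-37.2,8,-29.3,0,-62.5,0, 1,-37.2,8,-29.3,0,-62.5,0, 1,-37.2,8,-29.3,0,-62.5,0, 1,-37.2,8,-29.3,0,-62.5,0, 1,-37.2,8,-29.3,0,-62.5,0, 1,-37.2,8,-29.3,0,-62.5,0, 1,-37.2,8,-29.3,0,-62.5,0, 1,-37.2,8,-29.3,0,-62.5,0, 1,-37.2,8,-29.3,0,-62.5,0, 1,-37.2,8,-29.3,0,-62.5,0, 1,-37.2,8,-29.3,0,-62.5,0, 1,-37.2,8,-29.3,0,-62.5,0]'
python3 - <<'E'
from h import *
import pickle
go(472,-207,22,-97.4)
D={n:cam(n) for n in("top","side")};pickle.dump(D,open("d1.pkl","wb"))
p,R=fk()
for n in D: print(n,proj(D[n],p))
crop(D["top"],370,250,490,330,6,"pics/t6.png")
crop(D["side"],350,130,460,240,6,"pics/s6.png")
E
```

```text
clock: 1.4
eef_pos: [472.2, -206.9, 151.1]
tool_rot: [-1.571, -0.0, -1.698]
force: [0.7, -0.5, 0.2]
width: 85.3
tcp [ 472.2 -206.9  151.1] yaw -97.29 shift cm [ 1.000e-02  1.291e+01 -1.000e-02] turn [0.  0.1 0. ]
top (np.float64(425.2280765522966), np.float64(288.7111753558))
side (np.float64(406.46215024879814), np.float64(197.41742912813683))
```

View pics/t6.png

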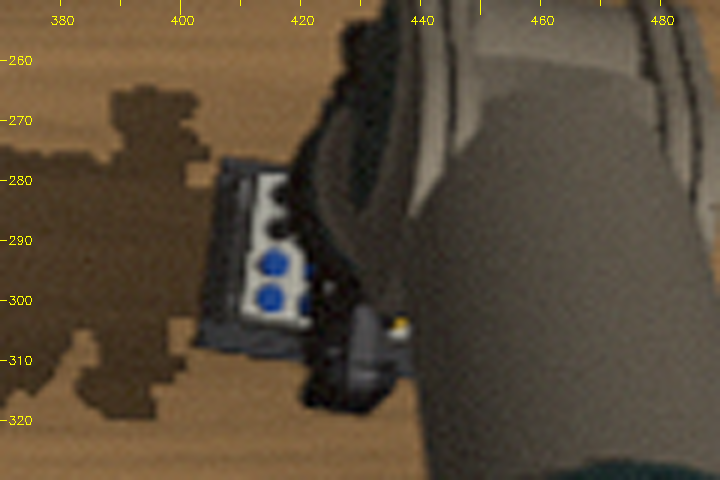

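View pics/s6.png

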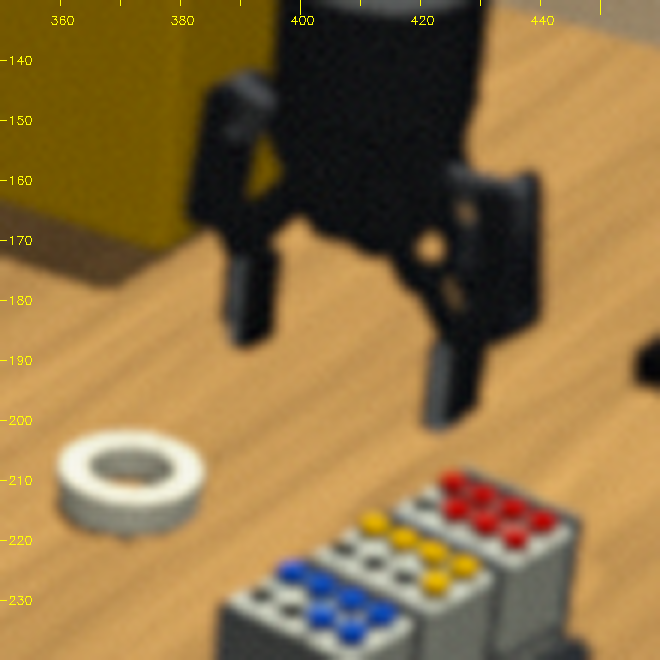

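```bash
python3 -m inch '[1,0,5,0,0,0,0, 1,0,9,0,0,0,0, 1,0,11.5,0,0,0,0, 1,0,12.9,0,0,0,0, 1,0,12.9,0,0,0,0, 0,0,12.9,0,0,0,0, 0,0,12.9,0,0,0,0, 0,0,12.9,0,0,0,0, 0,0,12.9,0,0,0,0, 0,0,12.9,0,0,0,0]'
```

```text
clock: 2.5
eef_pos: [472.7, -208.3, 23.6]
tool_rot: [-1.569, -0.001, -1.701]
force: [-1.0, -1.3, 7.0]
width: 61.4
```

```bash
python3 -m inch '[0,0,0,0,0,0,0, 0,0,-2,0,0,0,0, 0,0,-6,0,0,0,0, 0,0,-9,0,0,0,0, 0,0,-9,0,0,0,0, 0,0,-9,0,0,0,0]'
python3 - <<'E'
from h import *
import pickle
go(470,-20,110,0)
D={n:cam(n) for n in("top","side")};pickle.dump(D,open("d2.pkl","wb"))
crop(D["side"],350,130,460,270,5,"pics/s7.png")
E
```

```text
clock: 3.1
eef_pos: [472.0, -207.6, 112.7]
tool_rot: [-1.57, -0.0, -1.7]
force: [-0.6, 0.5, -3.1]
width: 61.3
tcp [ 472.  -207.6  112.7] yaw -97.41 shift cm [-18.58   0.26  -2.62] turn [ -0.  -97.4   0.1]
```

View pics/s7.png

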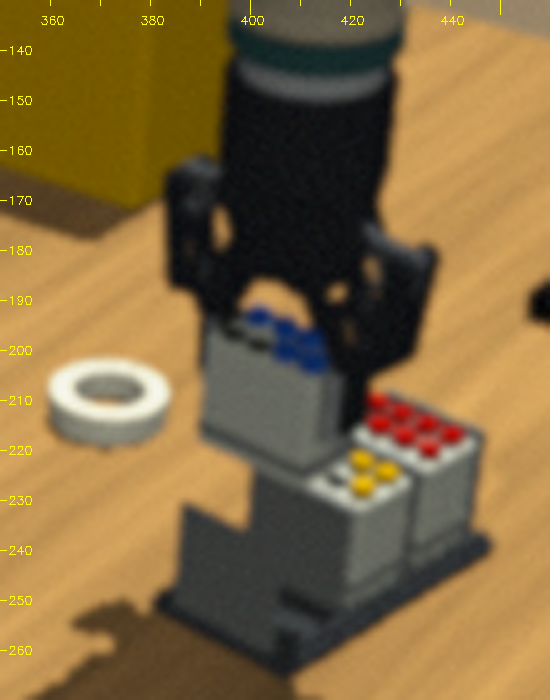

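```bash
python3 -c "
from h import *
go(465,-30,110,-178.4)"
```

```text
tcp [ 470.9 -207.1  111.2] yaw -97.4 shift cm [-17.49   0.14  -2.87] turn [ 0.1 81.   0.1]
```

```bash
python3 -m inch '[0,-4,0,-0.6,0,8,0, 0,-8,0,-1.3,0,16,0, 0,-12,0,-2,0,25,0, 0,-15,0,-2.5,0,34,0, 0,-17.5,0,-2.9,0,43,0, 0,-17.5,0,-2.9,0,52,0, 0,-17.5,0,-2.9,0,60,0, 0,-17.5,0,-2.9,0,68,0, 0,-17.5,0,-2.9,0,76,0, 0,-17.5,0,-2.9,0,81,0, 0,-17.5,0,-2.9,0,81,0]'; python3 -c "
from h import *
go(465,-30,16,-178.4)"
```

```text
clock: 4.3
eef_pos: [464.9, -30.0, 111.1]
tool_rot: [-1.57, -0.003, -3.113]
force: [0.3, 0.6, -3.0]
width: 61.1
tcp [464.9 -30.  111.1] yaw -178.38 shift cm [-0.04  9.51 -0.01] turn [-0.1  0.   0.2]
```

```bash
python3 -m inch '[0,0,4,0,0,0,0, 0,0,7,0,0,0,0, 0,0,8.6,0,0,0,0, 0,0,9.2,0,0,0,0, 0,0,9.4,0,0,0,0, 0,0,9.4,0,0,0,0]'
```

```text
clock: 4.9
eef_pos: [465.0, -30.1, 17.1]
tool_rot: [-1.571, -0.002, -3.112]
force: [0.3, -0.4, -2.8]
width: 61.8
```

```bash
python3 -m inch '[0,0,0.1,0,0,0,0, 0,0,0.15,0,0,0,0, 0,0,0.15,0,0,0,0]'
```

```text
clock: 5.2
eef_pos: [465.9, -30.2, 16.9]
tool_rot: [-1.571, 0.0, -3.113]
force: [0.1, 0.1, -2.4]
width: 61.1
```

```bash
python3 -m inch '[0,0,0.1,0,0,0,0, 0,0,0.15,0,0,0,0, 0,0,0.15,0,0,0,0]'
```

```text
clock: 5.5
eef_pos: [466.1, -30.1, 15.6]
tool_rot: [-1.571, 0.001, -3.114]
force: [0.3, 0.9, 1.8]
width: 61.3
```

```bash
python3 -m inch '[1,0,0,0,0,0,0, 1,0,0,0,0,0,0, 1,0,0,0,0,0,0, 1,0,0,0,0,0,0, 1,0,-3,0,0,0,0, 1,0,-7,0,0,0,0, 1,0,-8,0,0,-8,0, 1,0,-8,0,0,-16,0, 1,0,-8,0,0,-24,0, 1,0,-8,0,0,-32,0, 1,0,-8,0,0,-40,0, 1,0,-8,0,0,-40,0]'
python3 - <<'E'
from h import *
import pickle
D={n:cam(n) for n in("top","side")};pickle.dump(D,open("d3.pkl","wb"))
crop(D["top"],290,260,390,330,8,"pics/t8.png")
crop(D["side"],290,190,400,300,6,"pics/s8.png")
E
```

```text
clock: 6.7
eef_pos: [465.8, -30.2, 95.4]
tool_rot: [-1.571, 0.0, -2.415]
force: [-0.4, -0.6, 0.2]
width: 85.4
```

View pics/t8.png

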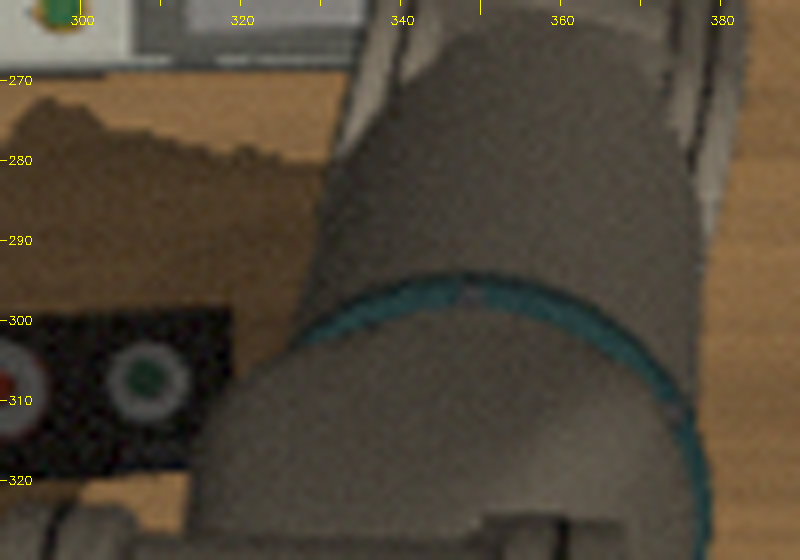

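View pics/s8.png

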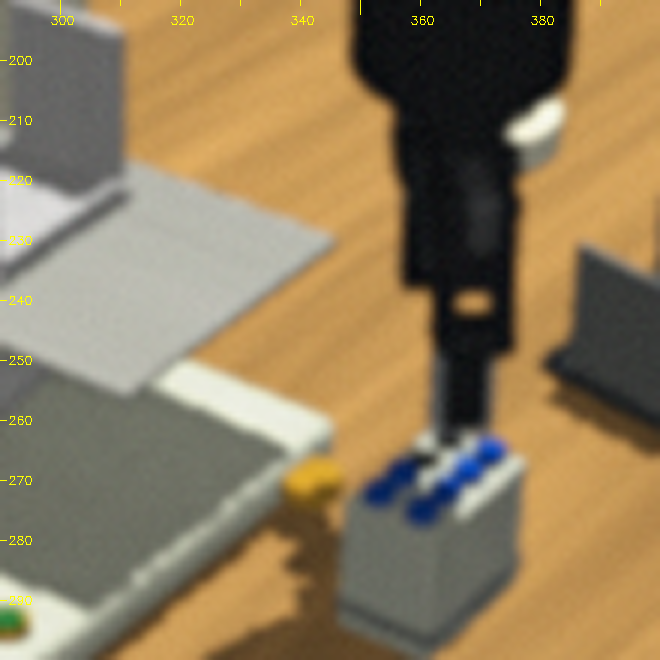

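Run:
```python
from h import *
import pickle
D=pickle.load(open("d3.pkl","rb"));S=D["side"]
a=np.radians(1.6)
for z in(0,56):
  for sx,sy in((1,1),(1,-1),(-1,-1),(-1,1)):
    lx,ly=sx*20,sy*31
    X=[466+lx*np.cos(a)-ly*np.sin(a),-30+lx*np.sin(a)+ly*np.cos(a),z]
    u,v=proj(S,X);print(z,sx,sy,round(u,1),round(v,1),'crop',round((u-290)*6),round((v-190)*6))
go(465,-30,16,-88.4)
crop(S,340,250,390,305,10,"pics/s9.png")
```

```text
0 1 1 345.0 292.6 crop 330 616
0 1 -1 360.5 279.1 crop 423 535
0 -1 -1 375.7 285.6 crop 514 573
0 -1 1 360.4 299.5 crop 422 657
56 1 1 345.8 271.7 crop 335 490
56 1 -1 361.7 258.6 crop 430 412
56 -1 -1 377.2 264.9 crop 523 449
56 -1 1 361.6 278.4 crop 430 531
tcp [465.8 -30.3  95.3] yaw -138.6 shift cm [ 0.04  7.93 -0.08] turn [ -0.  -50.2  -0. ]
```

View pics/s9.png

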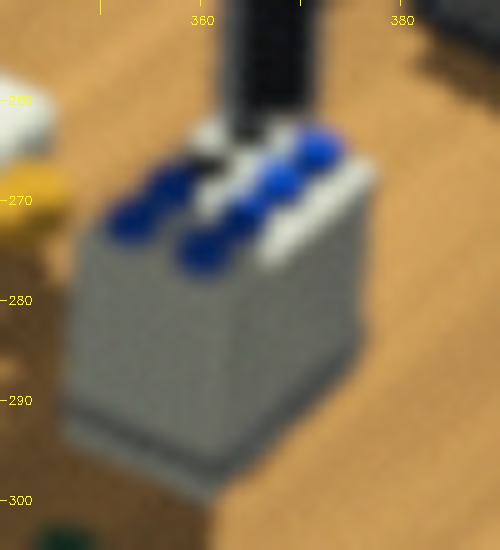

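```bash
python3 -m inch '[0.75,0,0,0,0,-8.5,0, 0.75,0,0,0,0,-17,0, 0.75,0,0,0,0,-25.5,0, 0.75,0,0,0,0,-34,0, 0.75,0,0,0,0,-42,0, 0.75,0,0,0,0,-50.2,0, 0.75,0,0,0,0,-50.2,0, 0.75,0,4,0,0,-50.2,0, 0.75,0,7,0,0,-50.2,0, 0.75,0,7.9,0,0,-50.2,0, 0.75,0,7.9,0,0,-50.2,0, 0.75,0,7.9,0,0,-50.2,0]'
python3 -m inch '[0,0,0,0,0,0,0, 0,0,0,0,0,0,0, 0,0,0,0,0,0,0, 0,0,0,0,0,0,0, 0,0,0,0,0,0,0]'
```

```text
clock: 8.0
eef_pos: [465.5, -30.3, 15.6]
tool_rot: [-1.572, -0.0, -1.544]
force: [-0.4, -0.2, 0.4]
width: 63.9
clock: 8.5
eef_pos: [466.1, -30.2, 16.8]
tool_rot: [-1.57, -0.0, -1.54]
force: [-0.1, -0.1, 5.1]
width: 39.1
```

```bash
python3 -m inch '[0,0,-2,0,0,0,0, 0,0,-6,0,0,0,0, 0,0,-11,0,0,0,0, 0,0,-16,0,0,0,0, 0,0,-20,0,0,0,0, 0,0,-20,0,0,0,0, 0,0,-20,0,0,0,0]';python3 -c "
from h import *
go(642,0.3,217,-88.4)"
```

```text
clock: 9.2
eef_pos: [465.5, -30.5, 216.5]
tool_rot: [-1.57, -0.0, -1.54]
force: [-0.8, 0.5, -3.3]
width: 39.5
tcp [465.5 -30.5 216.5] yaw -88.24 shift cm [-2.54 -0.04 17.73] turn [-0.   0.2  0. ]
```

```bash
python3 -m inch '[0,-0.5,0,3.5,0,0,0, 0,-1.2,0,8,0,0,0, 0,-1.8,0,12.5,0,0,0, 0,-2.3,0,16,0,0,0, 0,-2.5,0,17.7,0,0.2,0, 0,-2.5,0,17.7,0,0.2,0, 0,-2.5,0,17.7,0,0.2,0, 0,-2.5,0,17.7,0,0.2,0]'
python3 - <<'E'
from h import *
import pickle
go(642,0.3,217,-88.4)
D={n:cam(n) for n in("top","side")};pickle.dump(D,open("d4.pkl","wb"))
crop(D["side"],245,130,355,260,6,"pics/s10.png")
crop(D["top"],290,190,390,270,6,"pics/t10.png")
S=D["side"]
a=np.radians(1.6)
for z in(201,257):
  for sx,sy in((1,1),(1,-1),(-1,-1),(-1,1)):
    lx,ly=sx*20,sy*31
    X=[642+lx*np.cos(a)-ly*np.sin(a),.3+lx*np.sin(a)+ly*np.cos(a),z]
    u,v=proj(S,X);print(z,sx,sy,round(u,1),round(v,1),'crop',round((u-245)*6),round((v-130)*6))
E
```

```text
clock: 10.0
eef_pos: [639.9, -0.0, 214.8]
tool_rot: [-1.575, -0.001, -1.543]
force: [-0.2, 0.3, -3.1]
width: 39.4
tcp [639.9  -0.  214.8] yaw -88.39 shift cm [-0.03 -0.22  0.21] turn [0.2 0.  0. ]
201 1 1 272.2 192.5 crop 163 375
201 1 -1 290.5 181.8 crop 273 311
201 -1 -1 305.0 186.9 crop 360 341
201 -1 1 286.9 197.9 crop 252 407
257 1 1 271.3 168.5 crop 158 231
257 1 -1 290.0 158.3 crop 270 170
257 -1 -1 304.9 163.2 crop 359 199
257 -1 1 286.3 173.7 crop 248 262
```

View pics/s10.png

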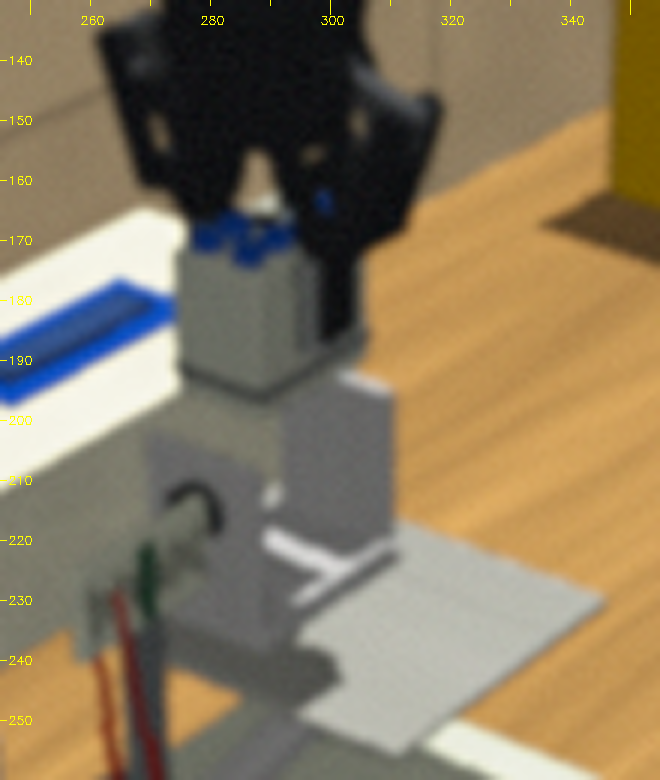

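View pics/t10.png

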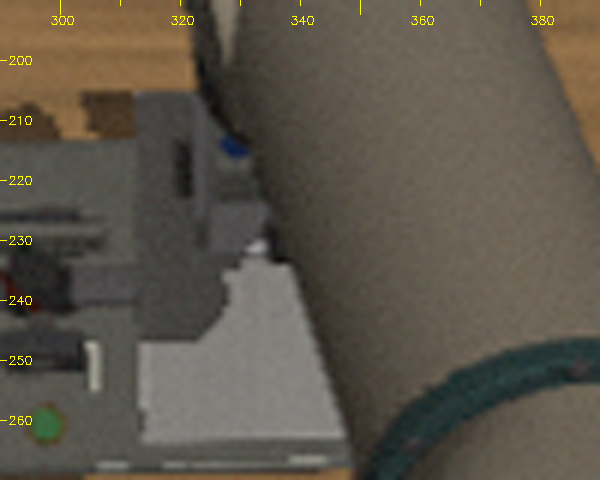

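Run:
```python
from h import *
import pickle
D=pickle.load(open("d0.pkl","rb"));S=D["side"];T=D["top"]
a=np.radians(1.6)
def P(lx,ly,z,c=(642,.3)): return [c[0]+lx*np.cos(a)-ly*np.sin(a),c[1]+lx*np.sin(a)+ly*np.cos(a),z]
for n,q in {'Lwall front out top':(-26,39,178),'Lwall front in top':(-26,35,178),'Lwall back out top':(26,39,178),'Rwall front out top':(-26,-39,178),'Rwall front in top':(-26,-35,178),'Rwall back in top':(26,-35,178),'Rwall front out bot':(-26,-39,112),'lipL':(-28,35,122),'lipR':(-28,-35,122),'pFR':(-105.5,-65,112),'pFL':(-105.5,65,112),'pRR':(44.5,-65,112)}.items():
    u,v=proj(S,P(*q));u+=.8;v+=.9
    u2,v2=proj(T,P(*q))
    print(n,'s5',round((u-265)*9+4),round((v-180)*9+4),'t5',round((u2-308)*12+5.5),round((v2-198)*12+5.5))
s=fk();print(s[0])
```

```text
Lwall front out top s5 209 281 t5 180 350
Lwall front in top s5 220 274 t5 200 350
Lwall back out top s5 39 216 t5 176 96
Rwall front out top s5 412 154 t5 571 343
Rwall front in top s5 402 160 t5 551 343
Rwall back in top s5 234 99 t5 545 89
Rwall front out bot s5 412 387 t5 557 405
lipL s5 231 481 t5 203 412
lipR s5 409 362 t5 540 406
pFR s5 735 444 t5 692 780
pFL s5 415 681 t5 65 791
pRR s5 256 262 t5 673 74
[ 6.40723008e+02 -8.93442309e-02  2.15927971e+02]
```

```bash
for i in 1 2 3; do python3 -m inch '[0,0,0,0,0,0,0]' | sed -n 2p; done; python3 -c "
from h import *
go(642,0.2,217,-88.4)"
```

```text
eef_pos: [641.4, 0.0, 216.5]
eef_pos: [641.7, 0.1, 216.7]
eef_pos: [641.9, 0.2, 216.6]
tcp [6.419e+02 2.000e-01 2.166e+02] yaw -88.41 shift cm [ 0.   -0.04  0.01] turn [-0. -0.  0.]
```

```bash
python3 -m inch '[0,0,1.5,0,0,0,0, 0,0,3,0,0,0,0, 0,0,4.5,0,0,0,0, 0,0,6,0,0,0,0, 0,0,7,0,0,0,0, 0,0,7.5,0,0,0,0, 0,0,7.5,0,0,0,0, 0,0,7.5,0,0,0,0]'
python3 - <<'E'
from h import *
go(642,0.2,134,-88.4)
d=cam("side");crop(d,245,150,355,260,6,"pics/s11.png")
E
```

```text
clock: 11.2
eef_pos: [642.4, 0.5, 141.7]
tool_rot: [-1.57, 0.0, -1.543]
force: [-0.3, 0.2, -3.4]
width: 39.3
tcp [6.424e+02 5.000e-01 1.417e+02] yaw -88.41 shift cm [ 0.03  0.77 -0.05] turn [-0.1 -0.  -0. ]
```

View pics/s11.png

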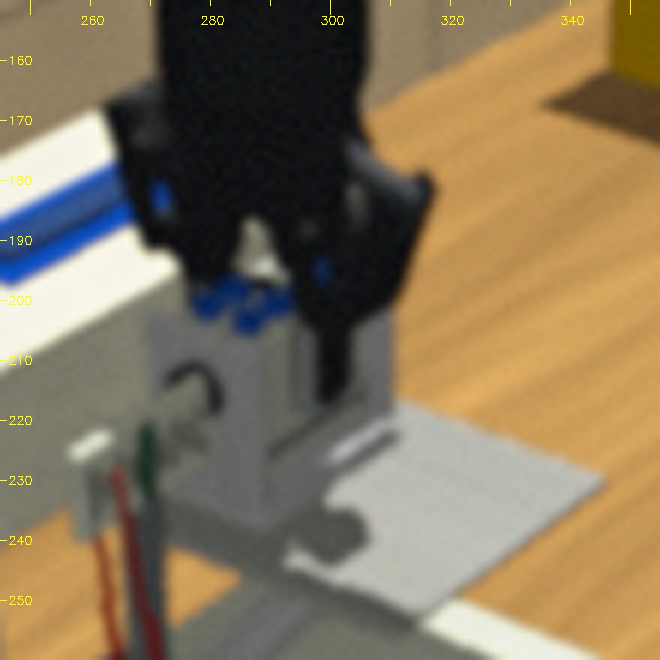

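```bash
python3 -m inch '[0,0,0.2,0,0,0,0, 0,0,0.4,0,0,0,0, 0,0,0.5,0,0,0,0, 0,0,0.5,0,0,0,0, 0,0,0.5,0,0,0,0]'; python3 -m inch '[0,0,0.1,0,0,0,0, 0,0,0.2,0,0,0,0, 0,0,0.2,0,0,0,0]'; python3 -m inch '[0,0,0.1,0,0,0,0, 0,0,0.2,0,0,0,0, 0,0,0.2,0,0,0,0]'
```

```text
clock: 11.75
eef_pos: [642.0, 0.4, 136.4]
tool_rot: [-1.571, 0.0, -1.543]
force: [0.2, -0.4, -2.3]
width: 39.3
clock: 12.05
eef_pos: [642.0, 0.4, 134.4]
tool_rot: [-1.571, -0.0, -1.543]
force: [-1.1, -0.3, -2.0]
width: 39.1
clock: 12.35
eef_pos: [642.1, 0.1, 132.4]
tool_rot: [-1.571, -0.0, -1.543]
force: [-1.3, -0.7, 0.1]
width: 39.4
```

Run:
```python
from h import *
d=cam("side");crop(d,245,170,335,250,8,"pics/s12.png")
```

```text
(no output)
```

View pics/s12.png

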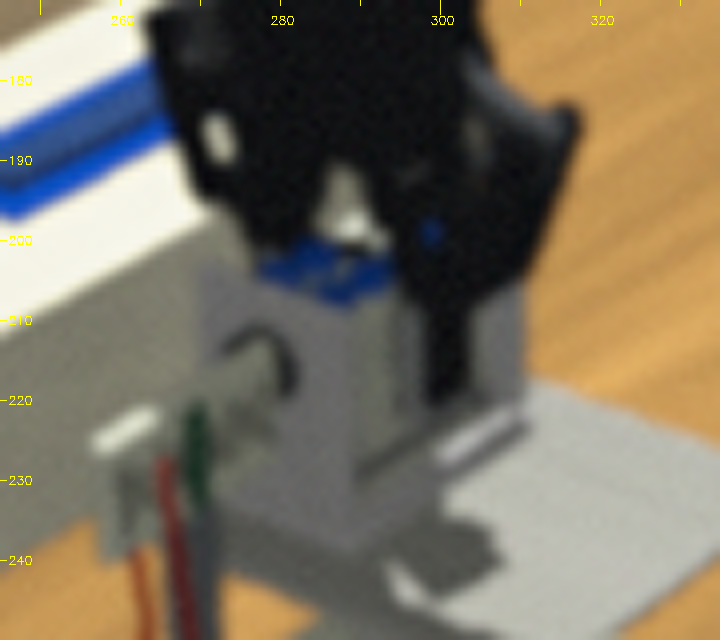

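```bash
python3 -m inch '[0,0,0.1,0,0,0,0, 0,0,0.2,0,0,0,0, 0,0,0.2,0,0,0,0, 0,0,0.2,0,0,0,0]'; python3 -m inch '[0,0,0.2,0,0,0,0, 0,0,0.2,0,0,0,0, 0,0,0.2,0,0,0,0]'
```

```text
clock: 12.8
eef_pos: [642.1, -0.1, 130.3]
tool_rot: [-1.571, -0.0, -1.543]
force: [0.0, -2.3, 0.3]
width: 39.5
clock: 13.1
eef_pos: [642.1, 0.3, 128.3]
tool_rot: [-1.571, -0.0, -1.543]
force: [0.5, -2.5, 0.3]
width: 39.5
```

```bash
python3 -m inch '[0.6,0,0,0,0,0,0, 0.6,0,0,0,0,0,0, 0.6,0,0,0,0,0,0, 0.6,0,0,0,0,0,0, 0.6,0,0,0,0,0,0]'
python3 - <<'E'
from h import *
d=cam("side");crop(d,245,150,335,250,6,"pics/s13.png")
E
```

```text
clock: 13.6
eef_pos: [642.0, 0.6, 128.4]
tool_rot: [-1.571, 0.0, -1.543]
force: [0.1, -0.7, 0.4]
width: 51.3
```

View pics/s13.png

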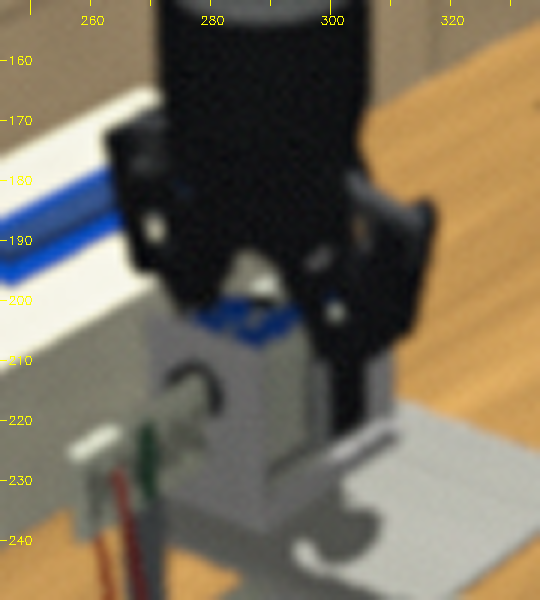

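```bash
python3 -m inch '[0.6,0,-1,0,0,0,0, 0.6,0,-3,0,0,0,0, 0.6,0,-6,0,0,0,0, 0.6,0,-9,0,0,0,0, 0.6,0,-10.5,0,0,0,0, 0.6,0,-10.5,-5,0,0,0, 0.6,0,-10.5,-10,0,0,0, 0.6,0,-10.5,-15,0,0,0, 0.6,0,-10.5,-18,0,0,0, 0.6,0,-10.5,-18,0,0,0]'
python3 - <<'E'
from h import *
import pickle
D={n:cam(n) for n in("top","side")};pickle.dump(D,open("d5.pkl","wb"))
crop(D["side"],220,170,350,270,6,"pics/s14.png")
crop(D["top"],220,190,380,330,5,"pics/t14.png")
go(427,125,110,-88.4)
E
```

```text
clock: 14.65
eef_pos: [457.5, -5.2, 234.1]
tool_rot: [-1.574, -0.002, -1.543]
force: [0.8, 0.2, -0.0]
width: 51.4
tcp [462.8  -4.7 234.5] yaw -88.4 shift cm [-13.06  12.43  -3.26] turn [-0.2 -0.   0. ]
```

View pics/s14.png

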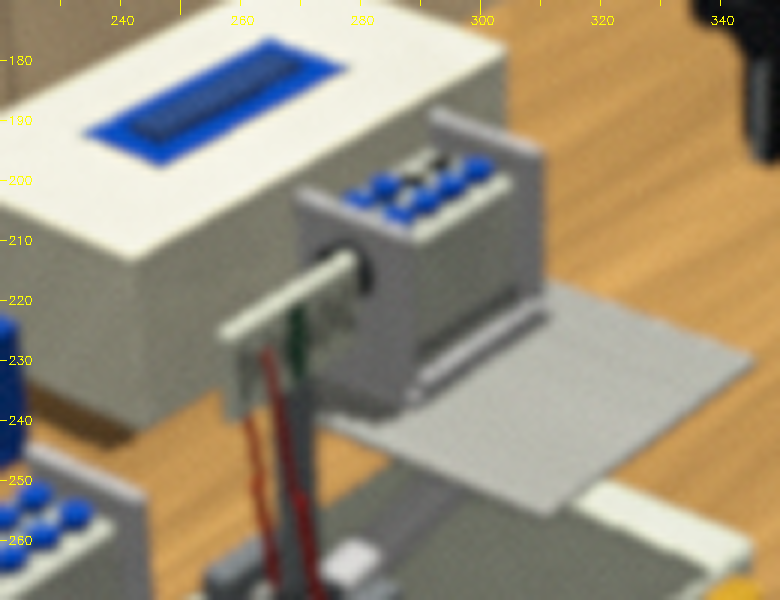

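View pics/t14.png

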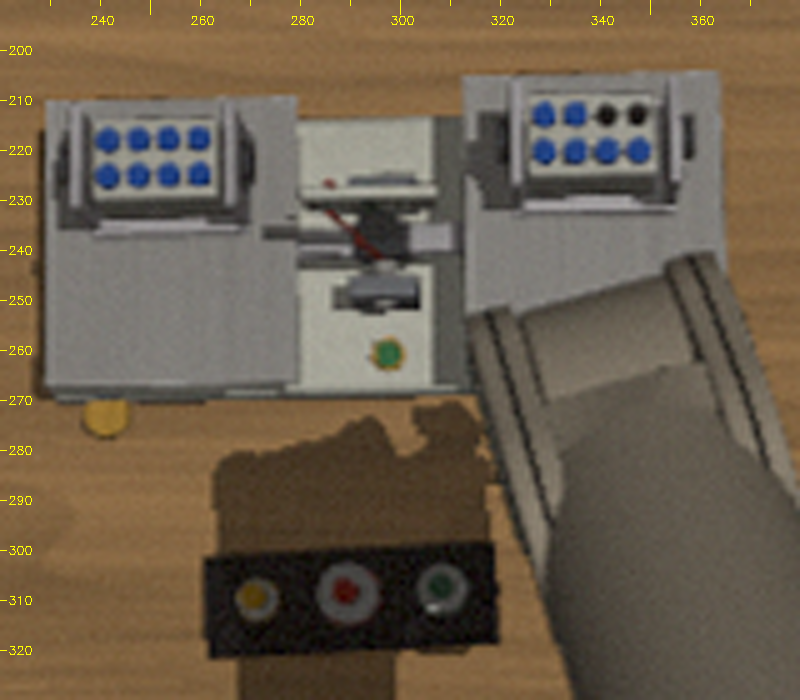

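```bash
python3 -m inch '[0.6,-4,3,-1,0,0,0, 0.6,-8,6,-2,0,0,0, 0.6,-11,9,-3,0,0,0, 0.6,-13.1,12.4,-3.2,0,0,0, 0.6,-13.1,12.4,-3.2,0,0,0, 0.6,-13.1,12.4,-3.2,0,0,0, 0.6,-13.1,12.4,-3.2,0,0,0, 0.6,-13.1,12.4,-3.2,0,0,0]'; python3 -c "
from h import *
go(427.4,125.5,34,-88.4)"
```

```text
clock: 15.55
eef_pos: [428.0, 124.6, 110.4]
tool_rot: [-1.568, 0.0, -1.546]
force: [0.2, -0.2, 0.8]
width: 51.0
tcp [428.  124.6 110.4] yaw -88.55 shift cm [-0.09  7.64 -0.08] turn [-0.2 -0.2 -0. ]
```

```bash
python3 -m inch '[0.6,-0.1,3,-0.1,0,0,0, 0.6,-0.1,5,-0.1,0,0,0, 0.6,-0.1,6.8,-0.1,0,0,0, 0.6,-0.1,6.8,-0.1,0,0,0, 0.6,-0.1,6.8,-0.1,0,0,0]'
python3 - <<'E'
from h import *
go(427.4,125.5,34,-88.4)
d=cam("side");crop(d,280,260,400,370,6,"pics/s15.png")
E
```

```text
clock: 16.05
eef_pos: [426.1, 125.9, 42.0]
tool_rot: [-1.57, 0.0, -1.544]
force: [1.1, 0.4, 0.3]
width: 51.0
tcp [426.1 125.9  42. ] yaw -88.48 shift cm [0.05 0.8  0.13] turn [-0.1 -0.1 -0. ]
```

View pics/s15.png

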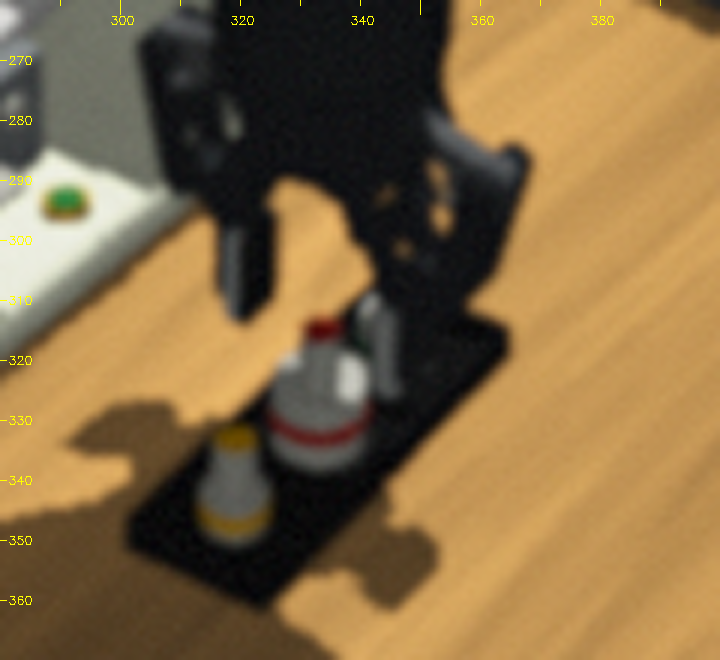

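```bash
python3 -m inch '[0.6,0,0.4,0.1,0,0,0, 0.6,0,0.8,0.1,0,0,0, 0.6,0,0.8,0.1,0,0,0, 0,0,0.8,0.1,0,0,0, 0,0,0.8,0.1,0,0,0, 0,0,0.8,0.1,0,0,0, 0,0,0.8,0.1,0,0,0, 0,0,0.8,0.1,0,0,0, 0,0,0.8,0.1,0,0,0]'; python3 -m inch '[0,0,-1,0,0,0,0, 0,0,-4,0,0,0,0, 0,0,-8,0,0,0,0, 0,0,-12,0,0,0,0, 0,0,-16,0,0,0,0, 0,0,-16,0,0,0,0, 0,0,-16,0,0,0,0]'
python3 - <<'E'
from h import *
d=cam("side");crop(d,280,180,400,370,4,"pics/s16.png")
go(565,40,195,-88.4)
E
```

```text
clock: 17.0
eef_pos: [426.7, 126.5, 33.5]
tool_rot: [-1.57, 0.0, -1.543]
force: [1.5, -0.3, 4.2]
width: 11.2
clock: 17.7
eef_pos: [426.5, 126.0, 194.2]
tool_rot: [-1.569, -0.0, -1.543]
force: [0.2, 0.5, -1.5]
width: 11.6
tcp [425.7 125.8 193.2] yaw -88.42 shift cm [ 8.96 -0.18 13.69] turn [ 0. -0.  0.]
```

View pics/s16.png

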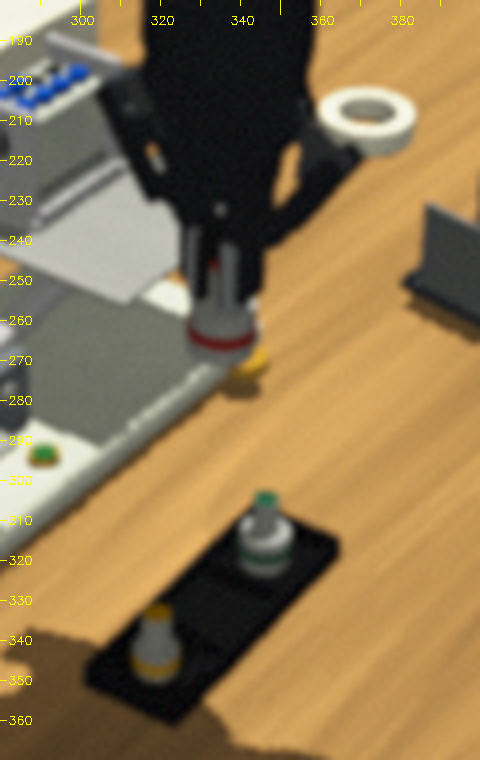

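```bash
python3 -m inch '[0,1.5,0,2.5,0,0,0, 0,4,0,6,0,0,0, 0,6.5,0,9.7,0,0,0, 0,8.5,0,12.7,0,0,0, 0,9.1,0,13.7,0,0,0, 0,9.1,0,13.7,0,0,0, 0,9.1,0,13.7,0,0,0]'; python3 -m inch '[0,0,2,0,0,0,0, 0,0,3.5,0,0,0,0, 0,0,4.5,0,0,0,0, 0,0,4.5,0,0,0,0, 0,0,4.5,0,0,0,0]'
python3 - <<'E'
from h import *
go(565,38,142,-88.4)
d=cam("side");crop(d,240,160,360,270,6,"pics/s17.png")
E
```

```text
clock: 18.45
eef_pos: [563.8, 40.4, 192.0]
tool_rot: [-1.575, 0.001, -1.541]
force: [-0.4, 0.9, -0.6]
width: 11.2
clock: 18.95
eef_pos: [565.5, 40.0, 148.6]
tool_rot: [-1.571, 0.0, -1.542]
force: [-0.6, 0.5, -1.4]
width: 11.5
tcp [565.5  40.  148.6] yaw -88.33 shift cm [ 0.2   0.66 -0.06] turn [ 0.   0.1 -0. ]
```

View pics/s17.png

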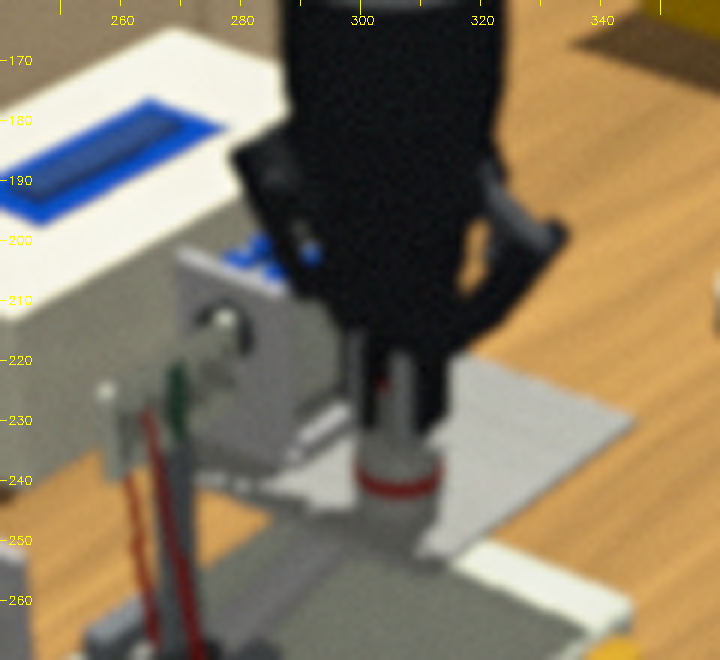

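```bash
python3 -m inch '[0,0.4,0.3,0,0,0,0, 0,0.4,0.5,0,0,0,0, 0,0.4,0.6,0,0,0,0, 0,0.4,0.6,0,0,0,0]'; python3 -m inch '[0,0,0.1,0,0,0,0, 0,0,0.2,0,0,0,0, 0,0,0.3,0,0,0,0, 0,0,0.3,0,0,0,0]';python3 -m inch '[0,0,0.1,0,0,0,0, 0,0,0.2,0,0,0,0, 0,0,0.3,0,0,0,0, 0,0,0.3,0,0,0,0]'
python3 - <<'E'
from h import *
d=cam("side");crop(d,240,160,360,270,6,"pics/s18.png")
E
```

```text
clock: 19.4
eef_pos: [565.9, 35.2, 142.3]
tool_rot: [-1.571, 0.0, -1.543]
force: [-1.1, -0.3, -1.0]
width: 11.5
clock: 19.8
eef_pos: [565.9, 35.3, 139.2]
tool_rot: [-1.571, -0.0, -1.543]
force: [0.3, -0.4, -0.7]
width: 11.2
clock: 20.2
eef_pos: [565.9, 35.3, 136.2]
tool_rot: [-1.571, -0.0, -1.543]
force: [0.0, -0.6, -0.3]
width: 11.0
```

View pics/s18.png

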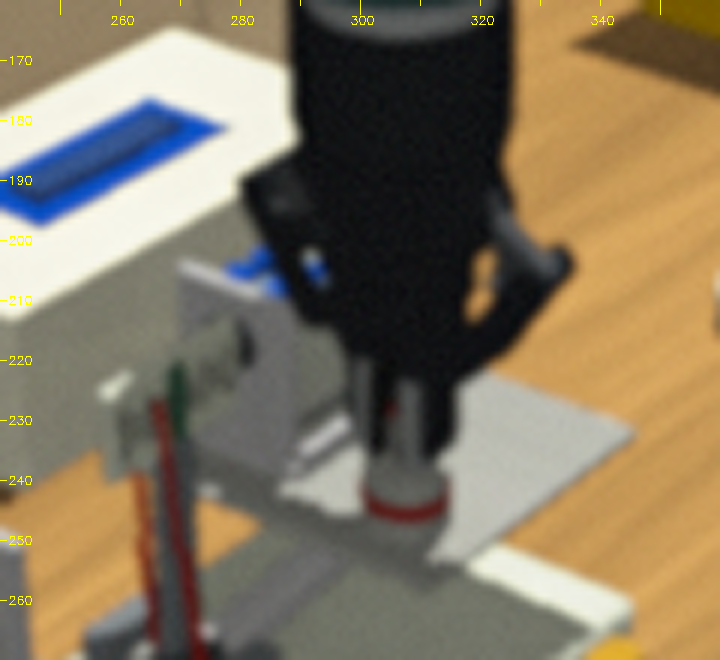

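```bash
python3 -m inch '[0.4,0,0,0,0,0,0, 0.4,0,0,0,0,0,0, 0.4,0,0,0,0,0,0, 0.4,0,0,0,0,0,0]'
python3 - <<'E'
from h import *
d=cam("side");crop(d,240,160,360,270,6,"pics/s19.png")
E
```

```text
clock: 20.65
eef_pos: [566.1, 35.3, 136.4]
tool_rot: [-1.571, 0.0, -1.543]
force: [0.6, -0.3, 0.1]
width: 34.4
```

View pics/s19.png

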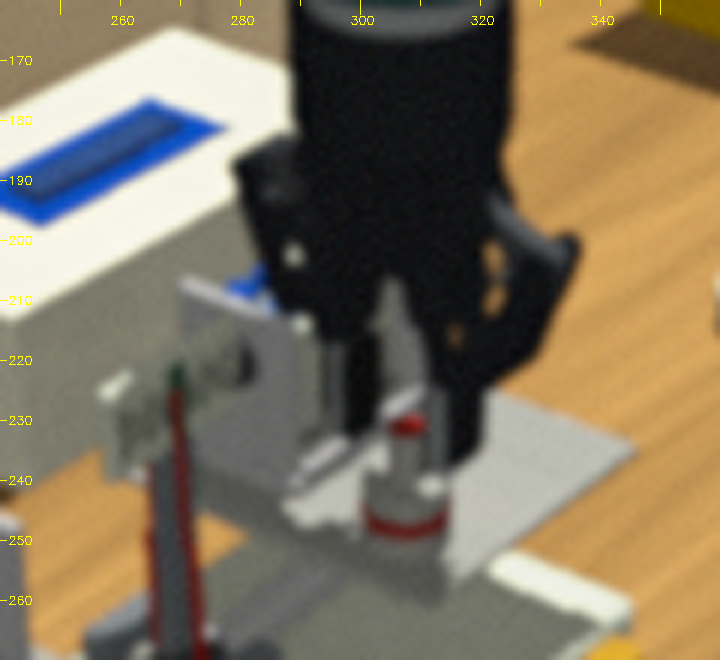

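```bash
python3 -m inch '[0.4,0,-2,0,0,0,0, 0.4,0,-5,0,0,0,0, 0.4,0,-8,0,0,0,0, 0.4,-1,-8,-4,0,0,0, 0.4,-2.5,-6,-8,0,0,0, 0.4,-4,-3,-12,0,0,0, 0.4,-5,0,-13.6,0,0,0, 0.6,-5,2.5,-13.6,0,0,0, 0.6,-5,2.5,-13.6,0,0,0]'
python3 - <<'E'
from h import *
import pickle
D={n:cam(n) for n in("top","side")};pickle.dump(D,open("d6.pkl","wb"))
crop(D["side"],240,190,340,290,6,"pics/s20.png")
crop(D["side"],250,210,290,280,10,"pics/s20b.png")
crop(D["top"],270,200,380,270,7,"pics/t20.png")
print(ctrl.read_state()["clock"])
E
```

```text
clock: 21.6
eef_pos: [426.5, 81.4, 109.5]
tool_rot: [-1.576, -0.001, -1.541]
force: [-0.0, 0.0, 0.4]
width: 51.2
21.7
```

View pics/s20.png

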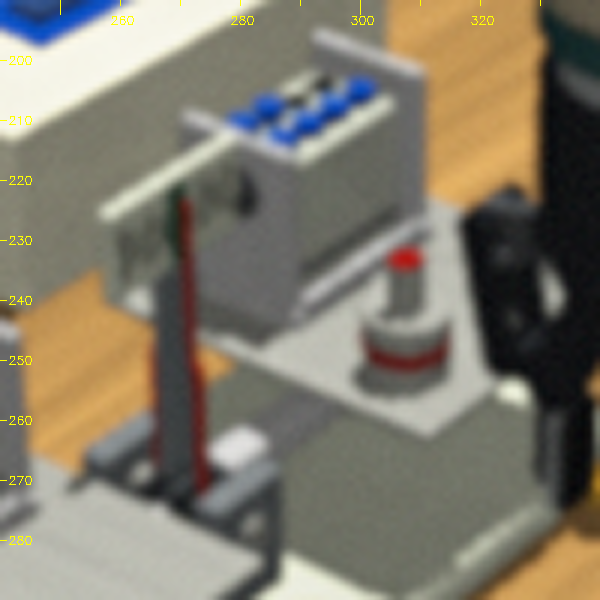

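View pics/s20b.png

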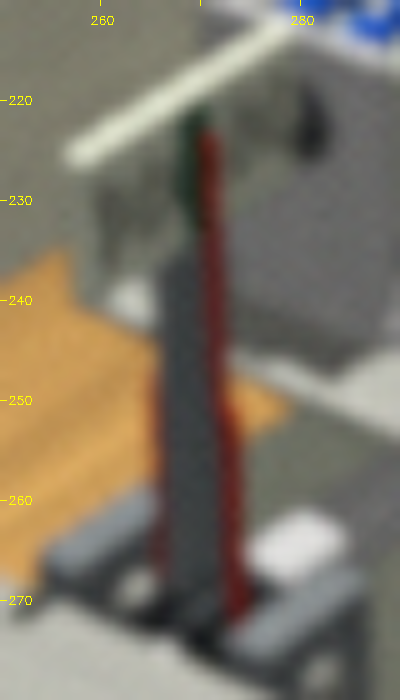

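View pics/t20.png

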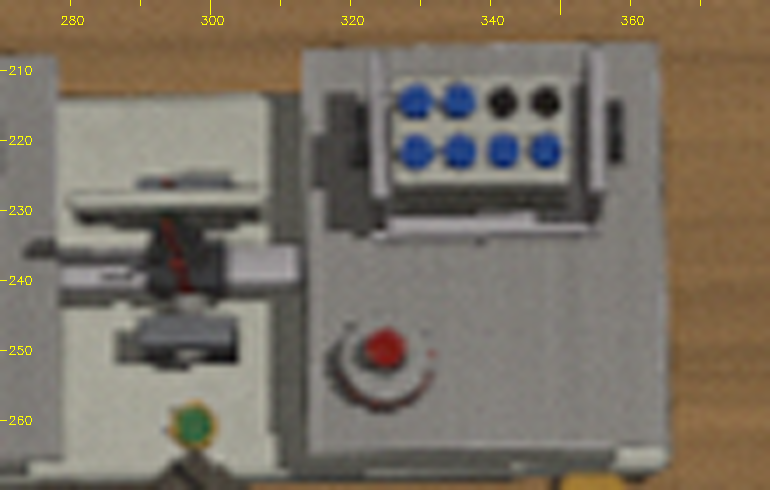

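```bash
python3 -m inch '[0.6,0,0,0,0,0,0, 0.6,0,0,0,0,0,0, 0.6,0,0,0,0,0,0, 0.6,0,0,0,0,0,0]'
python3 - <<'E'
from h import *
import pickle
D=pickle.load(open("d5.pkl","rb"));n=cam("side");pickle.dump(n,open("d7.pkl","wb"))
a=cv2.resize(D["side"]["img"][205:285,245:295,::-1],None,fx=7,fy=7,interpolation=cv2.INTER_CUBIC)
b=cv2.resize(n["img"][205:285,245:295,::-1],None,fx=7,fy=7,interpolation=cv2.INTER_CUBIC)
cv2.imwrite("pics/s21.png",np.hstack([a,b]))
# predicted u of pointer vs theta
c=np.array([608.4,109.3]);al=np.radians(1.6)
for xp in(-15,-10,-5,0):
  for th in(.16,.06,.028,0,-.028):
    r=[]
    for L in(0,60,125):
        y=L*np.sin(th);z=69+L*np.cos(th)
        X=[c[0]+xp*np.cos(al)-y*np.sin(al),c[1]+xp*np.sin(al)+y*np.cos(al),z]
        u,v=proj(n,X);r+=[round((u+.8-245)*7+3),round((v+.9-205)*7+3)]
    print(xp,th,r)
E
```

```text
clock: 22.1
eef_pos: [429.1, 81.3, 111.8]
tool_rot: [-1.57, 0.0, -1.544]
force: [0.4, 0.5, -0.2]
width: 51.3
-15 0.16 [213, 473, 184, 322, 152, 148]
-15 0.06 [213, 473, 198, 312, 180, 125]
-15 0.028 [213, 473, 202, 308, 190, 119]
-15 0 [213, 473, 206, 306, 198, 114]
-15 -0.028 [213, 473, 209, 303, 205, 109]
-10 0.16 [200, 467, 171, 317, 138, 142]
-10 0.06 [200, 467, 185, 306, 167, 120]
-10 0.028 [200, 467, 189, 303, 176, 114]
-10 0 [200, 467, 192, 300, 184, 109]
-10 -0.028 [200, 467, 196, 298, 192, 104]
-5 0.16 [187, 462, 158, 311, 125, 137]
-5 0.06 [187, 462, 171, 300, 153, 115]
-5 0.028 [187, 462, 176, 297, 163, 108]
-5 0 [187, 462, 179, 295, 171, 103]
-5 -0.028 [187, 462, 183, 292, 179, 98]
0 0.16 [174, 456, 145, 305, 111, 131]
0 0.06 [174, 456, 158, 295, 140, 109]
0 0.028 [174, 456, 163, 291, 149, 103]
0 0 [174, 456, 166, 289, 157, 98]
0 -0.028 [174, 456, 170, 286, 165, 93]
```

View pics/s21.png

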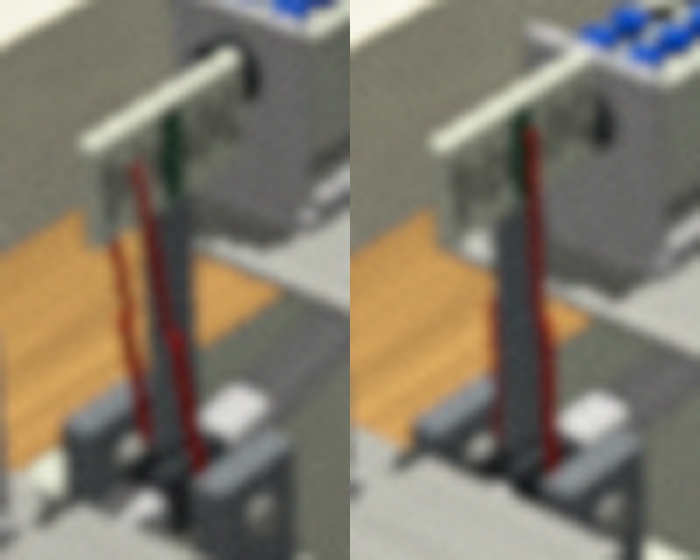

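Run:
```python
from h import *
import pickle
A=pickle.load(open("d5.pkl","rb"))["side"];B=pickle.load(open("d7.pkl","rb"))
k=8
up=lambda im:cv2.resize(im,None,fx=k,fy=k,interpolation=cv2.INTER_CUBIC)
def shift(A,B,x0,y0,x1,y1,m=16):
    t=up(A["img"])[y0*k:y1*k,x0*k:x1*k];s=up(B["img"])[(y0-m)*k:(y1+m)*k,(x0-m)*k:(x1+m)*k]
    r=cv2.matchTemplate(s,t,cv2.TM_CCOEFF_NORMED);_,mx,_,l=cv2.minMaxLoc(r);return l[0]/k-m,l[1]/k-m,mx
# insert top, right pan
print('insert R',shift(A,B,277,194,306,214),shift(A,B,285,190,312,222))
# left pan insert
print('insert L',shift(A,B,205,247,242,270),shift(A,B,195,240,245,300))
def pr(P,dz):
    u,v=proj(A,P);u2,v2=proj(A,[P[0],P[1],P[2]+dz]);return round(u2-u,2),round(v2-v,2)
for th in(.04,.02,0,-.02,-.04):
    dz=110*np.sin(.16)-110*np.sin(th)
    print(th,'R',pr((642,0,178),-dz),'L',pr((636,220,143),dz))
```

```text
insert R (0.5, 6.875, 0.9524487257003784) (0.375, 6.75, 0.9877868890762329)
insert L (-1.125, -7.0, 0.7302134037017822) (-1.125, -6.875, 0.8258113265037537)
0.04 R (np.float64(0.12), np.float64(5.32)) L (np.float64(-0.58), np.float64(-5.61))
0.02 R (np.float64(0.14), np.float64(6.2)) L (np.float64(-0.68), np.float64(-6.56))
0 R (np.float64(0.16), np.float64(7.09)) L (np.float64(-0.77), np.float64(-7.51))
-0.02 R (np.float64(0.19), np.float64(7.97)) L (np.float64(-0.87), np.float64(-8.46))
-0.04 R (np.float64(0.21), np.float64(8.85)) L (np.float64(-0.97), np.float64(-9.41))
```

```bash
python3 -m inch '[0.6,0,-3,0,0,0,0, 0.6,0,-6,-1,0,0,0, 0.6,0,-10,-1,0,0,0, 0.6,0,-10,-1,0,0,0, 0.6,0,-10,-1,0,0,0, 0.6,0,-10,-1,0,0,0, 0.6,0,-10,-1,0,0,0, 0.6,0,-10,-1,0,0,0]'
python3 - <<'E'
from h import *
import pickle
A=pickle.load(open("d5.pkl","rb"))["side"];B=cam("side");T=cam("top");D7=pickle.load(open("d7.pkl","rb"))
k=8
up=lambda im:cv2.resize(im,None,fx=k,fy=k,interpolation=cv2.INTER_CUBIC)
def shift(A,B,x0,y0,x1,y1,m=16):
    t=up(A["img"])[y0*k:y1*k,x0*k:x1*k];s=up(B["img"])[(y0-m)*k:(y1+m)*k,(x0-m)*k:(x1+m)*k]
    r=cv2.matchTemplate(s,t,cv2.TM_CCOEFF_NORMED);_,mx,_,l=cv2.minMaxLoc(r);return l[0]/k-m,l[1]/k-m,mx
print('R',shift(A,B,285,190,312,222),'L',shift(A,B,195,240,245,300),'since d7',shift(D7,B,285,198,312,230))
cv2.imwrite("pics/sfin.png",B["img"][:,:,::-1]);
crop(T,220,190,480,330,3,"pics/tfin.png")
E
```

```text
clock: 22.95
eef_pos: [418.1, 81.1, 210.5]
tool_rot: [-1.573, -0.0, -1.543]
force: [0.6, -0.4, 0.7]
width: 51.3
R (0.375, 6.75, 0.9873311519622803) L (-1.125, -6.875, 0.8262980580329895) since d7 (0.0, 0.0, 0.9982008934020996)
```

View pics/sfin.png

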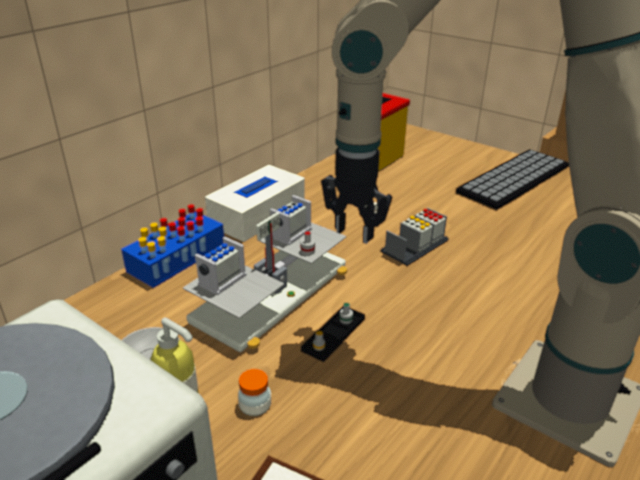

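View pics/tfin.png

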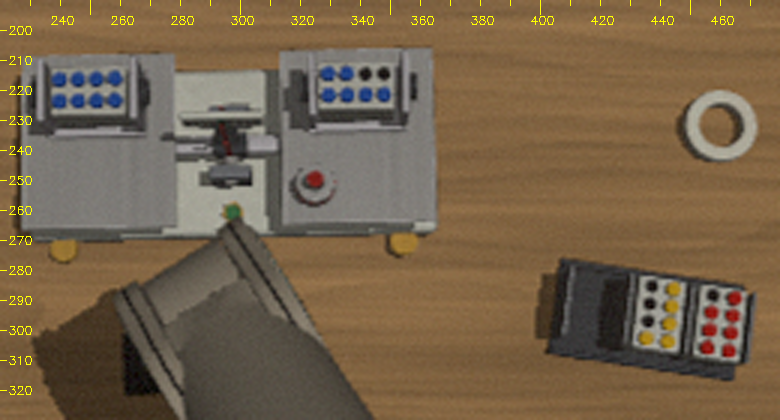

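Run:
```python
from h import *
import pickle
D=pickle.load(open("d6.pkl","rb"));S=D["side"];T=D["top"];al=np.radians(1.6)
for dx,dy in((0,0),(0,2.5)):
  for z in(155,159):
    for sx,sy in((-1,1),(-1,-1),(1,-1),(1,1)):
      lx,ly=sx*20+dx,sy*31+dy
      X=[642+lx*np.cos(al)-ly*np.sin(al),.2+lx*np.sin(al)+ly*np.cos(al),z]
      u,v=proj(S,X);u2,v2=proj(T,X);print(dy,z,sx,sy,'s20',round((u+.8-240)*6+2),round((v+.9-190)*6+2),'t20',round((u2-270)*7+3),round((v2-200)*7+3))
crop(S,265,190,320,250,12,"pics/s22.png")
crop(T,315,200,370,240,14,"pics/t22.png")
```

```text
0 155 -1 1 s20 291 169 t20 395 186
0 155 -1 -1 s20 398 101 t20 573 182
0 155 1 -1 s20 312 69 t20 570 70
0 155 1 1 s20 205 135 t20 393 73
0 159 -1 1 s20 291 159 t20 395 183
0 159 -1 -1 s20 398 91 t20 573 180
0 159 1 -1 s20 312 59 t20 571 67
0 159 1 1 s20 205 125 t20 393 71
2.5 155 -1 1 s20 287 172 t20 387 186
2.5 155 -1 -1 s20 394 103 t20 566 183
2.5 155 1 -1 s20 308 71 t20 563 70
2.5 155 1 1 s20 201 138 t20 386 73
2.5 159 -1 1 s20 287 162 t20 387 183
2.5 159 -1 -1 s20 394 94 t20 566 180
2.5 159 1 -1 s20 308 62 t20 563 68
2.5 159 1 1 s20 200 128 t20 385 71
```

View pics/s22.png

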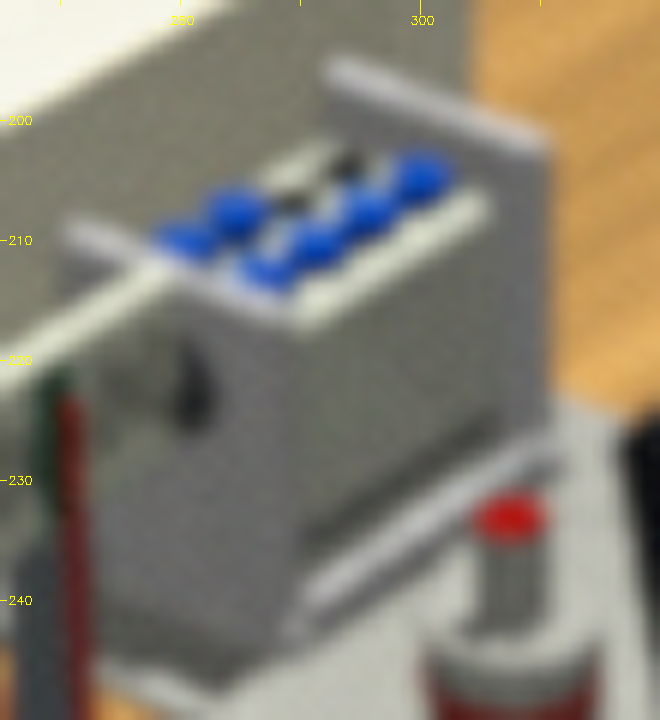

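View pics/t22.png

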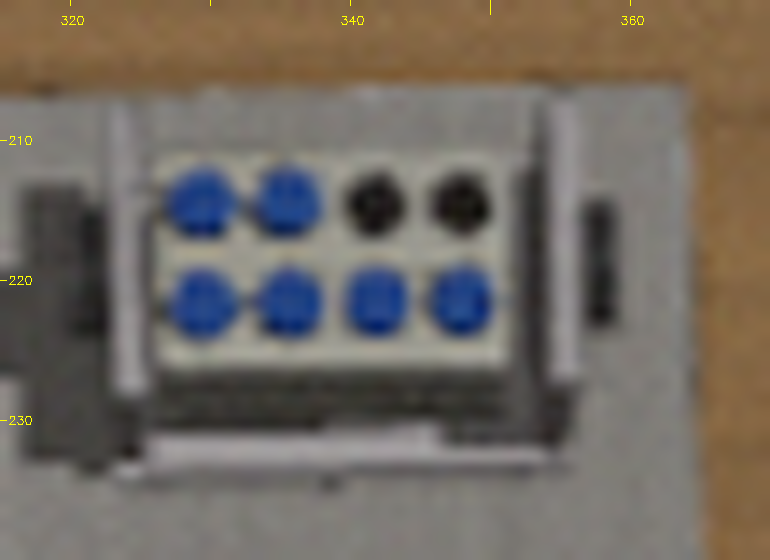

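```bash
python3 -c "
from cell import finish_job
print(finish_job())"
```

```text
the job is handed in; nothing more can be done
None
```

The job is handed in, at about 23 s of the 72 s allowed. The blue-capped insert is in the right carrier and the beam is level with one weight on the pan.

**What I did**
- I took the blue insert out of its slot by its ends and set it on the bench in front of the right pan.
- I took it again by its long sides and lowered it onto the carrier floor until the pan gave way, then let go.
- The beam stayed on its stop, which meant a difference of 80 g or more. I set the 80 g weight on the bare front of the right pan, lowered onto the pan before opening. The 40 g and 20 g weights were not needed and stayed in the tray.

**Last checks**
- **Insert:** in both views it is upright and its top is at the height for fully home. It sits about 2 mm off centre towards the left wall, inside the 7 mm limit.
- **Beam:** the shift of the two pans in the pictures gives about +0.006 to +0.012 rad, inside the ±0.028 band. A second picture about 0.8 s later showed no further movement. The pointer itself reads about 0 to +0.02 rad and sits just beside the middle of the green band, which I put down to it standing in front of the plate.
- **80 g weight:** it stands upright on the pan.
- **Other things:** the red and yellow inserts, tape roll, jar and bottle look untouched. The dish was in view but I did not check it closely. The gripper was clear of everything.

**Disagreement:** the side camera read about 3 mm off in x and 2 mm in y against the top camera and the arm. I corrected for this, and it did not affect the placing.

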